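# Change the cells of a battery tray and snap its cover on

## Robot

A 7-joint arm with a two-finger parallel gripper is mounted at the origin on a cart in front of the work surface, level with it; the furniture and walls round the work are solid. World frame = base frame: x ahead of the robot, y to its left, z up, the work surface at z = 0. Lengths are in m, angles in rad, forces in N, time in s.
With the tool pointing down it reaches from about 0.35 to 0.9 m from the base axis. Payload 8.1 kg.
Tool frame: the origin (TCP) lies on the centre line of the jaws, within the pads' length; the fingertips stand 17 mm ahead of it and the grasp point (between the pads) lies 2 mm behind it; z points along the fingers, y is the direction in which the jaws open and shut (so a half turn about z gives the same grasp; the last joint's range is limited). The gripper opens to 92 mm and grips with 3 to 60 N. Pads are 19 mm wide; open, the fingers measure 130 mm over their backs; the gripper's body (75 mm by 190 mm) begins 47 mm behind the grasp point.
Start: joints at [1.217, 0.434, 0.025, 1.573, -0.012, 1.134, -0.075], TCP at [0.155, -0.605, 0.244] pointing down, gripper open.
Joint ranges: [-2.62, 2.62], [-0.44, 2.09], [-1.27, 1.32], [0.08, 2.57], [-1.32, 4.46], [0.12, 2], [-2.74, 2.74]. Speed limits (rad/s): [2.22, 2.22, 3.01, 3.01, 3.14, 3.14, 3.14].

## Interface

Orientations are given as a rotation vector (axis times angle).
In Python, from cell import arm, imaging, job gives the robot as it stands.
- The arm moves only by the tool jog_arm, never from a script. Its argument "moves" is a list of rows, each an object with "fingers": the closure, from -1 (fully open) to 1 (shut); "xyz": the shift along the tool's x, y, z in cm, a list of three; "angular": the turn, a rotation vector about the tool's x, y, z in rad, a list of three. In form: [{"fingers": fingers, "xyz": [dx, dy, dz], "angular": [ax, ay, az]}, ...]. A call has 1 to 12 rows; each row is the pose to reach, as a shift and turn from the pose commanded when the call began, along the tool's axes at that moment; what a row does not reach only later rows make up. A row lasts 1/8 s, in which the tool goes at most 62.5 mm and 10.7 degrees, less where a joint would pass 70% of its speed; a pose out of reach is approached as far as the arm can. A call with a gripper value outside its range is refused whole. The fingers move at their own pace and stop on an object; "grip_force" is the grip in N (left out, the last holds). Time passes only in rows, so rows that repeat a pose let the fingers close. It gives the time, the measured TCP pose, the force and the opening at its end, in the units of the state.
- arm.observe(): the state, without advancing time (a new reading comes with each control period).
- imaging.get_image(name): name is "side" or "top"; returns the picture (420x560x3 uint8, red, green, blue); there is no depth.
- imaging.camera_params(name): a dict with "fx", "fy", "cx", "cy" (pixels), "rvec" (rotation vector, rad) and "tvec" (3), from world to camera coordinates, as OpenCV has them. Camera axes: x right, y down, z forward; pixel columns grow to the right and rows downward; lengths in m; the calibration is good to about 2 mm. A picture is of the moment at which its call begins. camera_params takes no time and is no camera call.
- job.sign_off(): hands the job in, once; it reports no verdict.
The state is a dict: "clock": time; "joints": joint angles; "dq": joint speeds; "joint_efforts": joint torques, N m; "position": TCP position; "ee_rot": TCP orientation; "force": force on the tool from outside, world axes, zero at the start; "ft_torque": the same for the moment, N m; "width": opening from 0.0 (shut) to 1.0 (fully open).
Only numpy, scipy, OpenCV 4.12 (cv2) and the standard library are available. Lean on these libraries where they do the work, as an engineer would, in place of code of your own. Each camera call takes 0.05 s, during which the arm holds its last target. There are 200 camera calls.

## Task

Change the cells of the fixed battery tray: work every black spent cell out from under the rail and lay it flat in the red scrap tray, and load every green cell from the bench into its own bay, bare steel end against the spring contact, then the brass end pressed down until it lies flat and is held under the rail. Once that is done, set the white cover over the tray and press it straight down until the clip arms on both sides snap over the yellow rims and it sits fully home; let go, and leave the round grey tin where it stands.

Things in the scene. Friction and masses are not known exactly. Their poses are not given: they have to be found in the camera images.
- tray: Battery tray fixed to the bench: black flange 180 x 206 x 4 mm, grey floor 12 mm above the bench, three parallel open bays marked by yellow strips. Origin at the centre of its underside, x along the bays (spring contacts at the -x end, rail at +x), z up. Place and yaw vary. Low guide ribs (70 mm long, tops 18 mm above the bench) leave 2 mm on each side of a cell. Any cell may go in any bay
- bay_0 (a point): Where the centre of a cell lies once it is held in bay 0: 13 mm above the tray floor; tray frame [3, -54, 25] mm. Axes as the tray. The next bay is 54 mm away, so cells stand 28 mm apart
- bay_1 (a point): Where the centre of a cell lies once it is held in bay 1: 13 mm above the tray floor; tray frame [3, 0, 25] mm. Axes as the tray. The next bay is 54 mm away, so cells stand 28 mm apart
- bay_2 (a point): Where the centre of a cell lies once it is held in bay 2: 13 mm above the tray floor; tray frame [3, 54, 25] mm. Axes as the tray. The next bay is 54 mm away, so cells stand 28 mm apart
- spring_0 (a point): Middle of the face of bay 0's brass spring contact at rest; tray frame [-48, -54, 18] mm; 20 mm wide, 12.5 to 23.5 mm above the bench. It gives way up to 12 mm towards tray -x: 1.2 N at first, 0.6 N more per mm. Smooth. Behind it a wall 32 mm high, x = -69 to -65 mm. A held cell keeps it pushed in 4 mm. The point itself does not move
- spring_1 (a point): Middle of the face of bay 1's brass spring contact at rest; tray frame [-48, 0, 18] mm; 20 mm wide, 12.5 to 23.5 mm above the bench. It gives way up to 12 mm towards tray -x: 1.2 N at first, 0.6 N more per mm. Smooth. Behind it a wall 32 mm high, x = -69 to -65 mm. A held cell keeps it pushed in 4 mm. The point itself does not move
- spring_2 (a point): Middle of the face of bay 2's brass spring contact at rest; tray frame [-48, 54, 18] mm; 20 mm wide, 12.5 to 23.5 mm above the bench. It gives way up to 12 mm towards tray -x: 1.2 N at first, 0.6 N more per mm. Smooth. Behind it a wall 32 mm high, x = -69 to -65 mm. A held cell keeps it pushed in 4 mm. The point itself does not move
- rail (a point): Foremost point of the fixed, smooth black rail that overhangs the +x end of all bays; tray frame [54.5, 0, 42.5] mm. Underside 38.5 mm above the bench; end wall face 3.5 mm behind the point; lead-in slopes up and out to x = 63, z = 51 mm. A cell goes under it only with its steel end pushed 8 to 10 mm into the spring: start with the brass end up 20 degrees. Then the spring pushes it to the wall. Out: the same backwards
- rim_left (a point): Middle of the yellow rim bar on the tray's + y side (8 mm thick, 60 mm long along x, axis 14.5 mm above the bench, y = +82 mm) that the clip arm snaps over; sprung, gives way inwards
- rim_right (a point): Middle of the yellow rim bar on the tray's - y side (8 mm thick, 60 mm long along x, axis 14.5 mm above the bench, y = -82 mm) that the clip arm snaps over; sprung, gives way inwards
- cover: White cover with clip arms, 154 x 183 mm, 53 mm high, 0.25 kg, open below. Origin: centre of its lower edge, z up. Grey grip ridge on top: 90 mm along x, 22 mm wide, 53 to 77 mm up. A clip arm at the middle of each y side. Fits either way round, ridge along the bays. Laid on, it rests on the rims, origin 15 mm above the tray's; about 10 to 15 N straight down on the ridge snaps it home: origin 4 mm above the tray's
- cell_0: Battery cell, square bar 110 x 26 x 26 mm, about 0.14 kg, green with a yellow band near one end; origin at its centre; +x (by the yellow band) is the brass end, -x the bare steel end. Lies on the bench at the start; may be absent (2 or 3 of the 3 cells are there)
- cell_1: Battery cell, square bar 110 x 26 x 26 mm, about 0.14 kg, green with a yellow band near one end; origin at its centre; +x (by the yellow band) is the brass end, -x the bare steel end. Lies on the bench at the start; may be absent (2 or 3 of the 3 cells are there)
- cell_2: Battery cell, square bar 110 x 26 x 26 mm, about 0.14 kg, green with a yellow band near one end; origin at its centre; +x (by the yellow band) is the brass end, -x the bare steel end. Lies on the bench at the start; may be absent (2 or 3 of the 3 cells are there)
- cell_0_brass (a point): Centre of the brass end face of cell_0, 55 mm from its centre along +x
- cell_1_brass (a point): Centre of the brass end face of cell_1, 55 mm from its centre along +x
- cell_2_brass (a point): Centre of the brass end face of cell_2, 55 mm from its centre along +x
- spent_0: Spent battery cell, same size, weight and axes as a green cell but black with a red band near the brass (+x) end; held in bay 0 at the start; absent at some starts (1 or 2 of the 3 are there)
- spent_1: Spent battery cell, same size, weight and axes as a green cell but black with a red band near the brass (+x) end; held in bay 1 at the start; absent at some starts (1 or 2 of the 3 are there)
- spent_2: Spent battery cell, same size, weight and axes as a green cell but black with a red band near the brass (+x) end; held in bay 2 at the start; absent at some starts (1 or 2 of the 3 are there)
- scrap_tray: Low red scrap tray, fixed, 160 x 110 mm, walls 4 mm thick and 14 mm high, floor 4 mm above the bench; origin at the centre of its underside; x along its 160 mm side, which points roughly as the bench's x. Takes two cells side by side
- tin: Bystander: round grey tin, 80 mm across, 44 mm high; origin at the centre of its underside

How it is judged:
By the outcome, as a careful person would: the job done as asked, in the order asked, and still so for the second after the job is handed in, with the robot touching nothing.
Of cell_0, cell_1, cell_2 only 2 to 3 are there at a start; the rules pass over those that are not, and their reading is None.
Of spent_0, spent_1, spent_2 only 1 to 2 are there at a start; the rules pass over those that are not, and their reading is None.
At some moment in a run one of cell_0, cell_1, cell_2, cover may be knocked a few centimetres aside while the robot is not near it.
Once in a run the grip may slacken for a moment while it holds something.
It also fails if it takes over 210 s, if anything falls off the work surface, if the arm or the gripper's body presses on something with over 40 N, if the wrist force passes 120 N, or if a joint passes its speed limit or range.

## Working session

There is one attempt and no reset: what is moved stays moved. The work goes in short steps, Python scripts to look and compute and a tool call to move; the robot and the scene stay as the last step left them, time stands still between calls to the robot, and variables do not carry over. Pictures are saved under pics/ and viewed, about 12 in all and at most 16, crops included, and the job is handed in when it is done.

Besides the shell and the picture viewer there is one more tool, called as name([rows], argument=value, ...), one row to a line, values as JSON. jog_arm: Moves the arm, as the interface text tells. Its arguments: {"type":"object","properties":{"moves":{"type":"array"},"grip_force":{"type":"number"}},"required":["moves"]}

```bash
ls; mkdir -p pics
python3 - <<'E'
from cell import arm, imaging, job
import cv2
print(arm.observe())
for n in("side","top"):
    im=imaging.get_image(n); cv2.imwrite(f"pics/{n}0.png",cv2.resize(im[:,:,::-1],(800,600),interpolation=cv2.INTER_CUBIC)); print(n,imaging.camera_params(n))
E
```

```text
pics
{'clock': 0.0, 'joints': array([ 1.21738628,  0.43521386,  0.0249586 ,  1.57409144, -0.01158163,
        1.13398301, -0.0751291 ]), 'dq': array([ 1.35324712e-03,  5.92235569e-04, -2.65741801e-04,  4.41547693e-04,
       -6.13227937e-04,  8.54568498e-06,  5.99549713e-04]), 'joint_efforts': array([ 9.28384070e-04, -6.67837501e+01,  9.85573791e-01, -3.14466083e+01,
       -6.04908471e-02,  4.26350115e-02,  1.75963023e-04]), 'position': array([ 0.15494908, -0.60499507,  0.24295264]), 'ee_rot': array([-3.11543660e+00, -3.92628969e-01,  5.39076016e-04]), 'force': array([-0.46406418,  0.07712331, -0.09923249]), 'ft_torque': array([-0.05504969, -0.01770139, -0.01328753]), 'width': 0.9980264716248521}
side {'fx': 499.45759499579583, 'fy': 499.45759499579583, 'cx': 277.64333627137927, 'cy': 206.77328473634927, 'rvec': array([ 1.94521697, -0.01296225,  0.02913781]), 'tvec': array([-0.59284376,  0.08238655,  1.03253296])}
top {'fx': 481.1888745980206, 'fy': 481.1888745980206, 'cx': 287.84191935482636, 'cy': 211.62664287408867, 'rvec': array([ 2.11099254, -2.16626448,  0.17138244]), 'tvec': array([0.09136043, 0.5953928 , 1.07912461])}
```

View pics/top0.png

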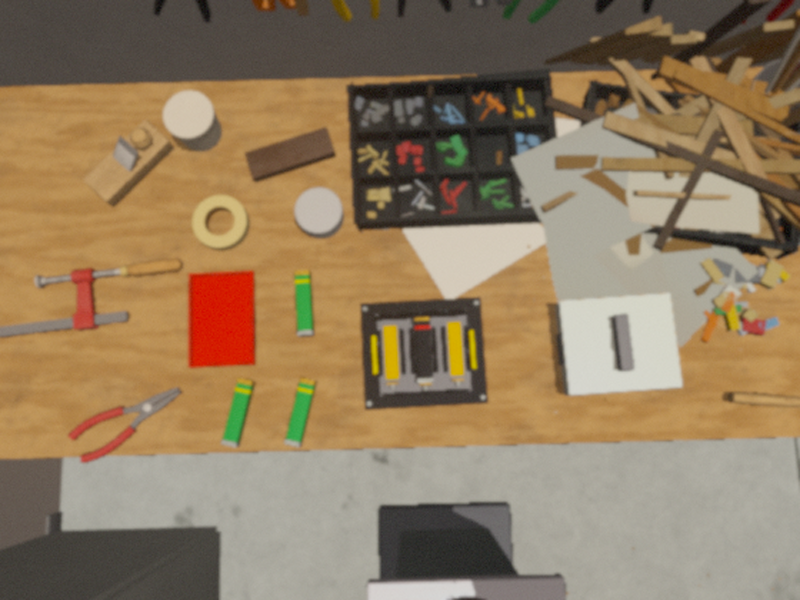

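View pics/side0.png

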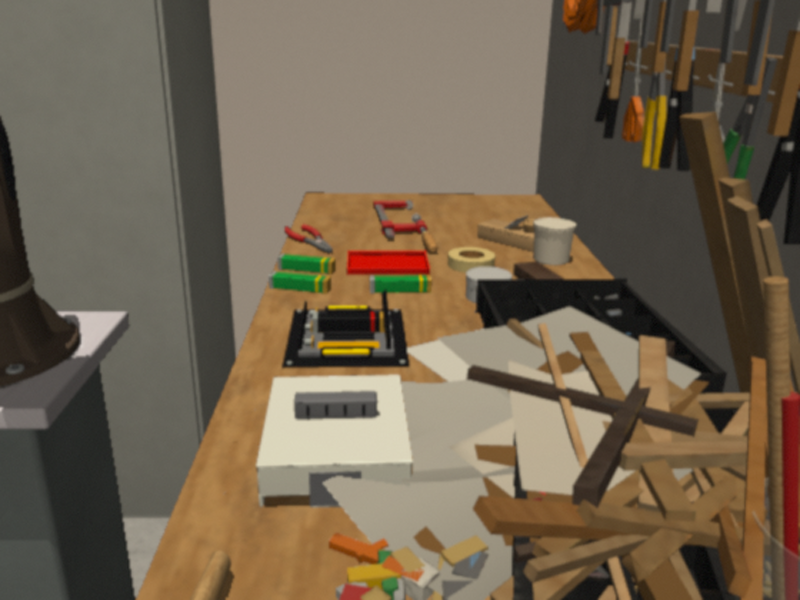

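```bash
cat > h.py <<'E'
import numpy as np, cv2
from scipy.spatial.transform import Rotation as R
from cell import arm, imaging
def cam(n):
    p=imaging.camera_params(n); K=np.array([[p['fx'],0,p['cx']],[0,p['fy'],p['cy']],[0,0,1]]); return K,np.array(p['rvec']),np.array(p['tvec'])
def w2p(P,n):
    K,r,t=cam(n); return cv2.projectPoints(np.atleast_2d(P).astype(float),r,t,K,None)[0][:,0]
def p2w(uv,z,n='top'):
    K,r,t=cam(n); M=cv2.Rodrigues(r)[0]; c=-M.T@t
    d=(M.T@np.linalg.inv(K)@np.c_[np.atleast_2d(uv),np.ones(len(np.atleast_2d(uv)))].T).T
    return (c+d*((z-c[2])/d[:,2])[:,None])
def crop(n,x0,y0,x1,y1,s,f,im=None):
    im=imaging.get_image(n) if im is None else im
    c=cv2.resize(im[y0:y1,x0:x1,::-1],None,fx=s,fy=s,interpolation=cv2.INTER_CUBIC)
    for x in range((x0+19)//20*20,x1,20): cv2.putText(c,str(x),(int((x-x0)*s),9),0,.33,(255,0,255),1); cv2.line(c,(int((x-x0)*s),10),(int((x-x0)*s),15),(255,0,255),1)
    for y in range((y0+19)//20*20,y1,20): cv2.putText(c,str(y),(0,int((y-y0)*s)),0,.33,(255,0,255),1)
    cv2.imwrite('pics/'+f,c); return im
def down(yaw,tilt=0):
    "tool down; jaw axis y_tool; tool x axis at world angle yaw; tilt about tool y (rad)"
    c,s=np.cos(yaw),np.sin(yaw)
    return R.from_matrix(np.array([[c,s,0],[s,-c,0],[0,0,-1]]))*R.from_euler('y',tilt)
def plan(wps,cur=None):
    o=arm.observe(); p0,r0=(o['position'],R.from_rotvec(o['ee_rot'])) if cur is None else cur
    for p,r in wps:
        d=r0.inv().apply(np.array(p)-p0)*100; a=(r0.inv()*r).as_rotvec(); print('xyz',np.round(d,2).tolist(),'ang',np.round(a,3).tolist())
E
python3 - <<'E'
from h import *
im=crop('top',125,180,350,320,3.5,'t1.png')
crop('top',380,190,490,285,6,'t2.png',im)
hsv=cv2.cvtColor(im,cv2.COLOR_RGB2HSV)
m=cv2.inRange(hsv,(22,150,60),(75,255,255)); m[:,225:]=0; m[:180]=0
m=cv2.morphologyEx(m,cv2.MORPH_OPEN,np.ones((2,2)))
n,l,st,ce=cv2.connectedComponentsWithStats(m)
for i in range(1,n):
    if st[i][4]>100: print(ce[i],st[i],cv2.minAreaRect(np.argwhere(l==i)[:,::-1].astype(np.float32)),p2w(ce[i],.026))
K,r,t=cam('top'); print(-cv2.Rodrigues(r)[0].T@t)
E
```

```text
[213.13960114 209.88603989] [207 191  12  40 351] ((212.5, 210.5), (39.0, 11.0), 90.0) [[0.60985535 0.25415863 0.026     ]]
[167.68686869 287.0479798 ] [159 267  19  42 396] ((168.46400451660156, 287.9480285644531), (12.879751205444336, 41.76974868774414), 10.30484676361084) [[0.43042978 0.36020963 0.026     ]]
[210.85502959 288.91715976] [203 271  18  38 338] ((211.61920166015625, 289.7611999511719), (12.4838228225708, 37.483314514160156), 9.162346839904785) [[0.42354241 0.25968464 0.026     ]]
[0.41896165 0.07905421 1.15998742]
```

View pics/t1.png

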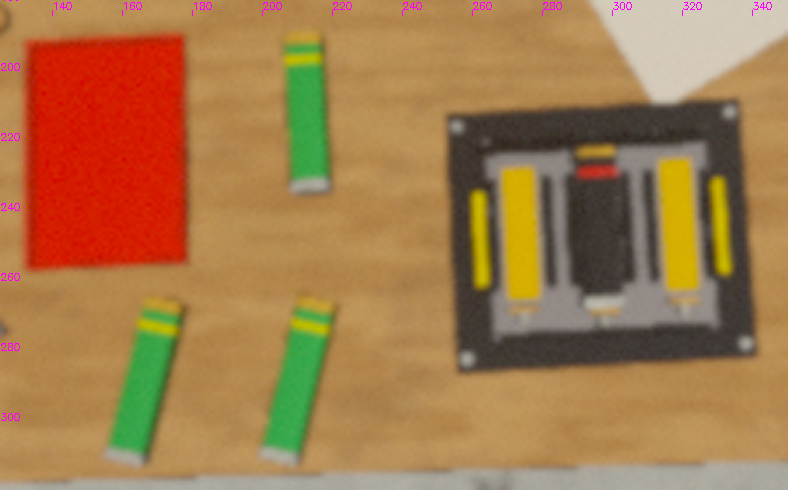

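View pics/t2.png

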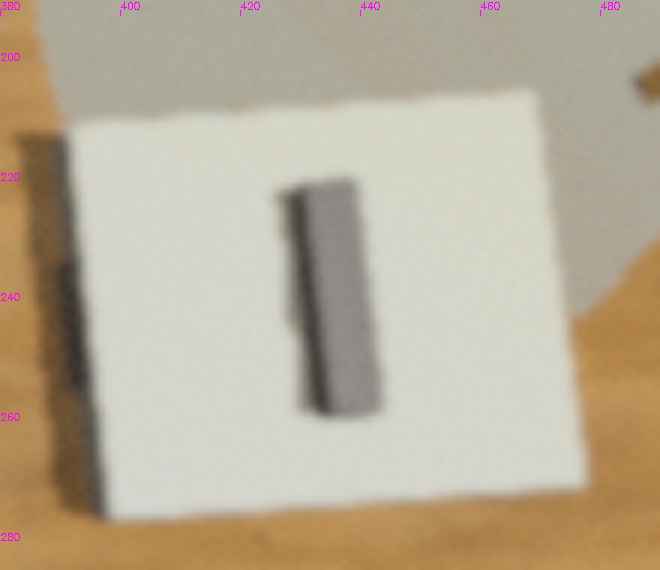

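```bash
cat > fit.py <<'E'
from h import *
from scipy.optimize import least_squares
def fitbox(pts,dim,z0,x0,cams=('top',),):
    "pts: dict cam->orig px on silhouette; dim LxWxH; z0 bottom"
    L,W,H=dim; c=np.array([[sx*L/2,sy*W/2,z0+sz*H] for sx in(-1,1) for sy in(-1,1) for sz in(0,1)])
    def res(q):
        M=R.from_euler('z',q[2]).as_matrix(); P=c@M.T+[q[0],q[1],0]; o=[]
        for n,u in pts.items():
            h=cv2.convexHull(w2p(P,n).astype(np.float32))
            o+=[cv2.pointPolygonTest(h,(float(a),float(b)),True) for a,b in u]
        return np.array(o)
    s=least_squares(res,x0,x_scale=[.01,.01,.1],diff_step=1e-4); return s.x,np.round(res(s.x),2)
def cc(P,x0,y0,s): return (np.array(P,float)+.5)/s-.5+[x0,y0]
E
python3 - <<'E'
from fit import *
f=lambda P:{'top':cc(P,125,180,3.5)}
A=[(303,33.5),(286,80),(290,150),(322,70),(328,150),(310,192)]
B=[(162,299),(135,335),(118,400),(178,335),(160,400),(127,462)]
C=[(316,299),(287,340),(271,400),(331,335),(312,400),(280,461)]
for P,x in((A,(.61,.254,0)),(B,(.43,.36,-.2)),(C,(.424,.26,-.2))): print(fitbox(f(P),(.11,.026,.026),0,x))
T=[(447,115),(739,100),(757,354),(459,372),(593,107.5),(453,243),(748,227),(608,363)]
print('tray',fitbox(f(T),(.18,.206,.004),0,(.56,.0,0)))
S=[(24,41),(184,36),(187,262),(28,270),(104,38.5),(107,266),(26,155),(186,150)]
print('scrap',fitbox(f(S),(.16,.11,.014),0,(.56,.4,0)))
g={'top':cc([(70,124),(537,90),(588,484),(104,518),(300,107),(562,290),(346,501)],380,190,6)}
print('cover top',fitbox(g,(.154,.183,.001),.052,(.5,-.25,0)))
g={'top':cc([(306,185),(357,181),(381,410),(330,414),(331,183),(369,295),(318,300)],380,190,6)}
print('ridge',fitbox(g,(.09,.022,.001),.076,(.5,-.25,0)))
for q in [(455,125),(729,111),(746,343),(467,359)]: print(p2w(cc([q],125,180,3.5),.005))
E
```

```text
(array([0.60709539, 0.258182  , 0.06741731]), array([0.73, 0.94, 0.74, 0.9 , 0.82, 0.73]))
(array([ 0.42862539,  0.3671089 , -0.23933307]), array([0.32, 0.97, 0.87, 0.71, 1.17, 0.3 ]))
(array([ 0.42625284,  0.26432542, -0.26510981]), array([0.35, 0.55, 0.58, 0.33, 0.83, 0.34]))
tray (array([0.51917984, 0.05793765, 0.01185855]), array([-0.09,  0.17, -0.01, -0.03,  0.76,  0.67,  0.59,  0.92]))
scrap (array([0.58456505, 0.39814048, 0.00576893]), array([-0.29,  0.38,  0.01,  0.25,  0.64,  0.68,  0.95,  0.45]))
cover top (array([ 0.52205497, -0.2589479 ,  0.03379353]), array([ 0.12, -0.11, -0.37, -0.45,  0.39,  0.04,  0.33]))
ridge (array([ 0.52095059, -0.25871503, -0.01294798]), array([-0.15,  0.27, -0.14,  0.73,  0.55,  0.64,  0.69]))
[[0.59730715 0.15664978 0.005     ]]
[[ 0.60220613 -0.03375707  0.005     ]]
[[ 0.44234001 -0.03882348  0.005     ]]
[[0.4364653  0.15088517 0.005     ]]
```

```bash
sed -i 's/^from scipy.optimize.*/from scipy.optimize import minimize/; s/    s=least_squares.*/    x0=np.array(x0,float);k=np.array([.001,.001,.01])\n    s=minimize(lambda d:np.var(res(x0+d*k))+.05*np.mean(res(x0+d*k))**2,[0,0,0],method="Nelder-Mead",options=dict(initial_simplex=[[0,0,0],[8,0,0],[0,8,0],[0,0,8]],maxiter=600,xatol=.01,fatol=1e-5)); q=x0+s.x*k; return q.round(4),np.round(res(q),2)/' fit.py
cat > p1.py <<'E'
from fit import *
f=lambda P:{'top':cc(P,125,180,3.5)}
A=[(303,33.5),(286,80),(290,150),(322,70),(328,150),(310,192)]
B=[(162,299),(135,335),(118,400),(178,335),(160,400),(127,462)]
C=[(316,299),(287,340),(271,400),(331,335),(312,400),(280,461)]
for P,x in((A,(.61,.254,0.03)),(B,(.43,.36,-.2)),(C,(.424,.26,-.2))): print(fitbox(f(P),(.11,.026,.026),0,x))
T=[(447,115),(739,100),(757,354),(459,372),(593,107.5),(453,243),(748,227),(608,363)]
print('tray',fitbox(f(T),(.18,.206,.004),0,(.52,.058,0.02)))
S=[(24,41),(184,36),(187,262),(28,270),(104,38.5),(107,266),(26,155),(186,150)]
print('scrap',fitbox(f(S),(.16,.11,.014),0,(.585,.4,0)))
g={'top':cc([(70,124),(537,90),(588,484),(104,518),(300,107),(562,290),(346,501)],380,190,6)}
print('cover top',fitbox(g,(.154,.183,.001),.052,(.52,-.26,0)))
g={'top':cc([(306,185),(357,181),(381,410),(330,414),(331,183),(369,295),(318,300)],380,190,6)}
print('ridge',fitbox(g,(.09,.022,.001),.076,(.52,-.26,0)))
# tray feature check
t=fitbox(f(T),(.18,.206,.004),0,(.52,.058,0.02))[0]
M=R.from_euler('z',t[2])
P=M.apply(np.array([[58,0,38],[-52,0,38],[3,54,12],[0,82,18.5],[0,-82,18.5]])/1000)+[t[0],t[1],0]
for n in('top','side'): print(n,w2p(P,n).round(1).tolist())
crop('side',180,180,320,280,5.6,'s1.png')
E
python3 p1.py
```

```text
(array([0.6071, 0.2582, 0.0661]), array([0.73, 0.94, 0.76, 0.91, 0.8 , 0.73]))
(array([ 0.4286,  0.3673, -0.2568]), array([0.35, 0.83, 1.06, 0.88, 1.01, 0.36]))
(array([ 0.4263,  0.2644, -0.2776]), array([0.36, 0.47, 0.72, 0.46, 0.73, 0.36]))
tray (array([0.5194, 0.0579, 0.0293]), array([0.53, 0.55, 0.64, 0.63, 0.84, 0.64, 0.6 , 0.82]))
scrap (array([0.5848, 0.3977, 0.0281]), array([0.24, 0.44, 0.5 , 0.49, 0.73, 0.59, 0.73, 0.65]))
cover top (array([ 0.5221, -0.2589,  0.0338]), array([ 0.12, -0.11, -0.37, -0.45,  0.39,  0.04,  0.33]))
ridge (array([ 0.5214, -0.2587,  0.0267]), array([0.59, 0.6 , 0.62, 0.7 , 0.71, 0.64, 0.67]))
top [[295.0, 220.6], [297.7, 267.5], [273.6, 246.1], [261.8, 247.7], [330.7, 243.9]]
side [[270.1, 219.6], [219.4, 220.0], [245.1, 221.1], [243.9, 213.8], [243.1, 244.3]]
```

View pics/s1.png

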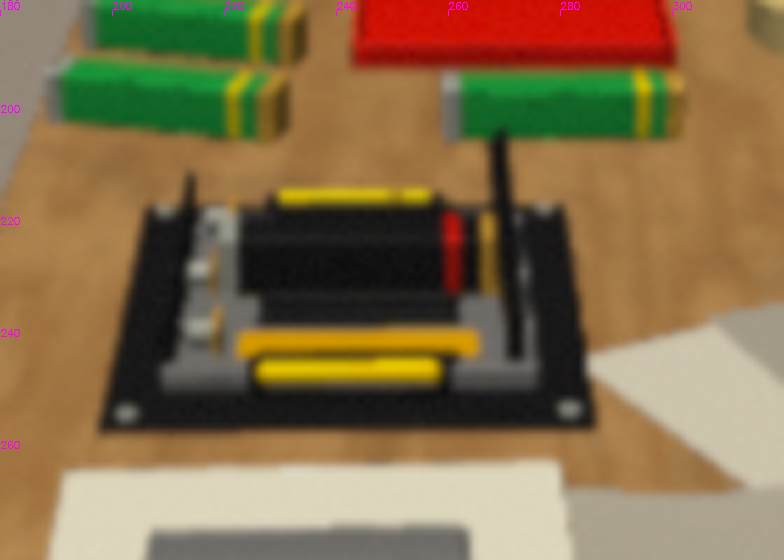

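```bash
cat >> h.py <<'E'
TX,TY,TYAW=.5185,.0578,.0293
def tray(p,tilt=0):
    "tray-frame mm TCP point -> world pos, with tool yaw = tray yaw"
    return R.from_euler('z',TYAW).apply(np.array(p)/1000.)+[TX,TY,0], down(TYAW,tilt)
E
python3 - <<'E'
from h import *
plan([tray([3,0,150]),tray([3,0,38])])
E
```

```text
xyz [51.96, -55.13, 9.37] ang [-0.001, 0.0, 0.221]
xyz [51.96, -55.12, 20.57] ang [-0.001, 0.0, 0.221]
```

jog_arm([
  {"fingers":-0.1,"xyz":[51.96,-55.13,6],"angular":[0,0,0.221]},
  {"fingers":-0.1,"xyz":[51.96,-55.13,6],"angular":[0,0,0.221]},
  {"fingers":-0.1,"xyz":[51.96,-55.13,6],"angular":[0,0,0.221]},
  {"fingers":-0.1,"xyz":[51.96,-55.13,6],"angular":[0,0,0.221]},
  {"fingers":-0.1,"xyz":[51.96,-55.13,6],"angular":[0,0,0.221]},
  {"fingers":-0.1,"xyz":[51.96,-55.13,6],"angular":[0,0,0.221]},
  {"fingers":-0.1,"xyz":[51.96,-55.13,6],"angular":[0,0,0.221]},
  {"fingers":-0.1,"xyz":[51.96,-55.13,6],"angular":[0,0,0.221]},
  {"fingers":-0.1,"xyz":[51.96,-55.13,6],"angular":[0,0,0.221]},
  {"fingers":-0.1,"xyz":[51.96,-55.13,9.37],"angular":[0,0,0.221]},
  {"fingers":-0.1,"xyz":[51.96,-55.13,9.37],"angular":[0,0,0.221]},
  {"fingers":-0.1,"xyz":[51.96,-55.13,9.37],"angular":[0,0,0.221]},
], grip_force=40)

```text
clock: 1.7
position: [0.5153, 0.046, 0.1533]
ee_rot: [3.141, 0.046, 0.001]
force: [2.0, -0.6, 0.4]
width: 0.546
```

Run:
```python
from h import *
o=arm.observe();print(o['clock'],o['joints'].round(2),o['force'],o['position'],o['width'])
plan([tray([3,0,150]),tray([3,0,60]),tray([3,0,38])])
```

```text
1.7 [ 0.05  0.39 -0.32  1.92  0.16  0.86 -1.89] [ 2.04028018 -0.62635159  0.38989112] [0.51528928 0.04604926 0.15334301] 0.546269847795069
xyz [0.66, -1.17, 0.33] ang [0.0, -0.0, -0.0]
xyz [0.65, -1.17, 9.33] ang [0.0, -0.0, -0.0]
xyz [0.65, -1.17, 11.53] ang [0.0, -0.0, -0.0]
```

jog_arm([
  {"fingers":-0.1,"xyz":[0,0,0],"angular":[0,0,0]},
  {"fingers":-0.1,"xyz":[0,0,0],"angular":[0,0,0]},
])

```text
clock: 1.95
position: [0.5141, 0.0441, 0.1534]
ee_rot: [3.141, 0.047, -0.002]
force: [-0.8, -0.1, 0.5]
width: 0.55
```

Run:
```python
from h import *
plan([tray([3,0,150]),tray([3,0,60]),tray([3,0,38])])
```

```text
xyz [0.78, -1.36, 0.34] ang [0.001, 0.001, 0.001]
xyz [0.79, -1.36, 9.34] ang [0.001, 0.001, 0.001]
xyz [0.8, -1.36, 11.54] ang [0.001, 0.001, 0.001]
```

jog_arm([
  {"fingers":-0.1,"xyz":[0.79,-1.36,3],"angular":[0,0,0]},
  {"fingers":-0.1,"xyz":[0.79,-1.36,8],"angular":[0,0,0]},
  {"fingers":-0.1,"xyz":[0.79,-1.36,10.5],"angular":[0,0,0]},
  {"fingers":-0.1,"xyz":[0.79,-1.36,11.54],"angular":[0,0,0]},
  {"fingers":-0.1,"xyz":[0.79,-1.36,11.54],"angular":[0,0,0]},
  {"fingers":-0.1,"xyz":[0.79,-1.36,11.54],"angular":[0,0,0]},
])

```text
clock: 2.7
position: [0.5228, 0.058, 0.0396]
ee_rot: [-3.141, -0.045, -0.003]
force: [-0.2, -0.1, 1.0]
width: 0.549
```

Run:
```python
from h import *
o=arm.observe();print(o['force'],o['position'],tray([3,0,38])[0])
im=crop('top',240,190,360,290,5,'g1.png'); 
im2=crop('side',180,150,320,260,5,'x.png')
a=cv2.imread('pics/g1.png');b=cv2.imread('pics/x.png'); h=min(len(a),len(b)); cv2.imwrite('pics/g1.png',cv2.resize(np.hstack([a[:h],b[:h]]),None,fx=.61,fy=.61))
```

```text
[-0.24741092 -0.08607505  0.96609852] [0.52277372 0.0579681  0.03960465] [0.52149871 0.05788789 0.038     ]
```

View pics/g1.png

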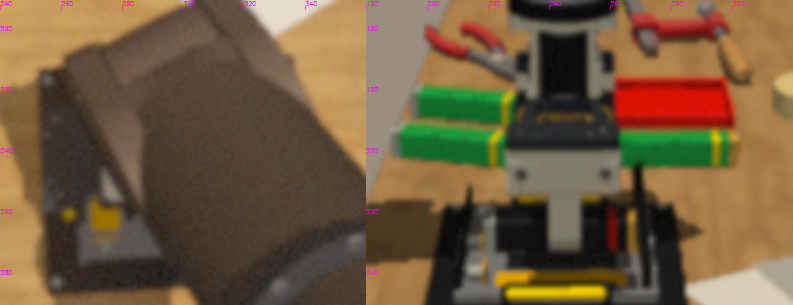

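jog_arm([
  {"fingers":1,"xyz":[0,0,0],"angular":[0,0,0]},
  {"fingers":1,"xyz":[0,0,0],"angular":[0,0,0]},
  {"fingers":1,"xyz":[0,0,0],"angular":[0,0,0]},
  {"fingers":1,"xyz":[0,0,0],"angular":[0,0,0]},
], grip_force=45)

```text
clock: 3.3
position: [0.522, 0.0582, 0.0385]
ee_rot: [3.141, 0.047, 0.0]
force: [-1.1, -0.5, 2.6]
width: 0.277
```

```bash
cat >> h.py <<'E'
def t2w(P):  # world -> tray mm
    return R.from_euler('z',-TYAW).apply(np.array(P)-[TX,TY,0])*1000
def cellpose(r,th,xc=-57.5,zb=12.4,y=0,dz=0):
    "TCP pose: cell tilted th (rad), steel face at z=23.5 at xc; r=(x,z) TCP rel. steel-bottom corner, mm"
    xb=xc+(23.5-zb)*np.tan(th); c,s=np.cos(th),np.sin(th)
    return tray([xb+r[0]*c-r[1]*s,y,zb+dz+r[0]*s+r[1]*c],th)
E
python3 - <<'E'
from h import *
o=arm.observe(); p=t2w(o['position']); print(o['force'],p,o['width']*92)
r=(p[0]+52,p[2]-12); y=p[1]
d=np.radians
plan([cellpose(r,0,-54.5,12.1,y)]+[cellpose(r,d(a),-57.5,12.4,y) for a in (0,5,10,15,20)]+[cellpose(r,d(20),-57.5,12.4,y,dz=k) for k in (20,60,100)])
E
```

```text
[-1.05403429 -0.48797459  2.56018701] [ 3.47559114  0.32974801 38.45432157] 25.529007006539054
xyz [-0.25, -0.0, -0.01] ang [0.0, -0.0, 0.0]
xyz [-0.55, -0.0, -0.04] ang [0.0, -0.0, 0.0]
xyz [-0.7, -0.0, -0.51] ang [0.0, 0.087, 0.0]
xyz [-0.9, -0.0, -0.96] ang [0.0, 0.174, 0.0]
xyz [-1.13, -0.0, -1.39] ang [0.0, 0.262, 0.0]
xyz [-1.39, -0.0, -1.78] ang [0.0, 0.349, 0.0]
xyz [-1.39, -0.0, -3.78] ang [0.0, 0.349, 0.0]
xyz [-1.38, 0.0, -7.78] ang [0.0, 0.349, 0.0]
xyz [-1.38, 0.0, -11.78] ang [0.0, 0.349, 0.0]
```

jog_arm([
  {"fingers":1,"xyz":[-0.25,0,0],"angular":[0,0,0]},
  {"fingers":1,"xyz":[-0.55,0,-0.03],"angular":[0,0,0]},
  {"fingers":1,"xyz":[-0.55,0,-0.03],"angular":[0,0,0]},
  {"fingers":1,"xyz":[-0.55,0,-0.03],"angular":[0,0,0]},
], grip_force=55)

```text
clock: 3.8
position: [0.5179, 0.0582, 0.039]
ee_rot: [-3.141, -0.046, -0.005]
force: [6.3, -1.3, -2.1]
width: 0.279
```

Run:
```python
from h import *
o=arm.observe(); p=t2w(o['position']); print(o['force'],p,o['width']*92)
```

```text
[ 6.26397066 -1.28894224 -2.06831652] [-0.56700348  0.45633206 39.01113837] 25.63062933446864
```

jog_arm([
  {"fingers":1,"xyz":[-0.15,0,-0.02],"angular":[0,0,0]},
  {"fingers":1,"xyz":[-0.23,0,-0.23],"angular":[0,0.043,0]},
  {"fingers":1,"xyz":[-0.3,0,-0.47],"angular":[0,0.087,0]},
  {"fingers":1,"xyz":[-0.4,0,-0.7],"angular":[0,0.13,0]},
  {"fingers":1,"xyz":[-0.5,0,-0.92],"angular":[0,0.174,0]},
  {"fingers":1,"xyz":[-0.61,0,-1.14],"angular":[0,0.218,0]},
  {"fingers":1,"xyz":[-0.73,0,-1.35],"angular":[0,0.262,0]},
  {"fingers":1,"xyz":[-0.86,0,-1.55],"angular":[0,0.305,0]},
  {"fingers":1,"xyz":[-0.99,0,-1.74],"angular":[0,0.349,0]},
  {"fingers":1,"xyz":[-0.99,0,-1.74],"angular":[0,0.349,0]},
])

```text
clock: 5.05
position: [0.5087, 0.0584, 0.0593]
ee_rot: [-3.089, -0.056, -0.543]
force: [5.4, -0.9, 0.3]
width: 0.279
```

Run:
```python
from h import *
o=arm.observe(); p=t2w(o['position']); print(o['force'],p,o['width']*92, o['joints'].round(2))
```

```text
[ 5.38852365 -0.94635917  0.30390927] [-9.80040507  0.91898796 59.26945997] 25.660212844259057 [-0.25  0.41 -0.03  2.33  0.95  0.12 -2.74]
```

jog_arm([
  {"fingers":1,"xyz":[0.34,0,-0.94],"angular":[0,0,0]},
  {"fingers":1,"xyz":[1.03,0,-2.82],"angular":[0,0,0]},
  {"fingers":1,"xyz":[2.05,0,-5.64],"angular":[0,0,0]},
  {"fingers":1,"xyz":[3.08,0,-8.46],"angular":[0,0,0]},
  {"fingers":1,"xyz":[3.42,0,-9.4],"angular":[0,-0.12,0]},
  {"fingers":1,"xyz":[3.42,0,-9.4],"angular":[0,-0.24,0]},
  {"fingers":1,"xyz":[3.42,0,-9.4],"angular":[0,-0.345,0]},
  {"fingers":1,"xyz":[3.42,0,-9.4],"angular":[0,-0.345,0]},
  {"fingers":1,"xyz":[3.42,0,-9.4],"angular":[0,-0.345,0]},
])

```text
clock: 6.18
position: [0.5069, 0.0579, 0.1578]
ee_rot: [3.141, 0.048, 0.0]
force: [-0.3, 0.1, -1.9]
width: 0.277
```

Run:
```python
from h import *
o=arm.observe(); p=t2w(o['position']); print(o['force'],p,o['width']*92, o['joints'].round(2))
S=np.array([.5848-.001,.3977]); Y=.0281
g=p[0]*0+3.5-3 # TCP ahead of cell centre mm
c,s=np.cos(Y),np.sin(Y)
t=S+np.array([c,s])*g/1000
plan([([*t,.15],down(Y)),([*t,.034],down(Y)),([*t,.0315],down(Y))])
crop('side',150,100,340,260,4,'g2.png')
```

```text
[-0.33878915  0.07274326 -1.93994705] [-11.6294075    0.45184397 157.81733921] 25.44703189243175 [ 0.24  0.41 -0.6   1.92  0.29  0.9  -2.05]
xyz [8.78, -33.73, 0.76] ang [0.001, -0.0, 0.002]
xyz [8.77, -33.74, 12.36] ang [0.001, -0.0, 0.002]
xyz [8.77, -33.74, 12.61] ang [0.001, -0.0, 0.002]
```

View pics/g2.png

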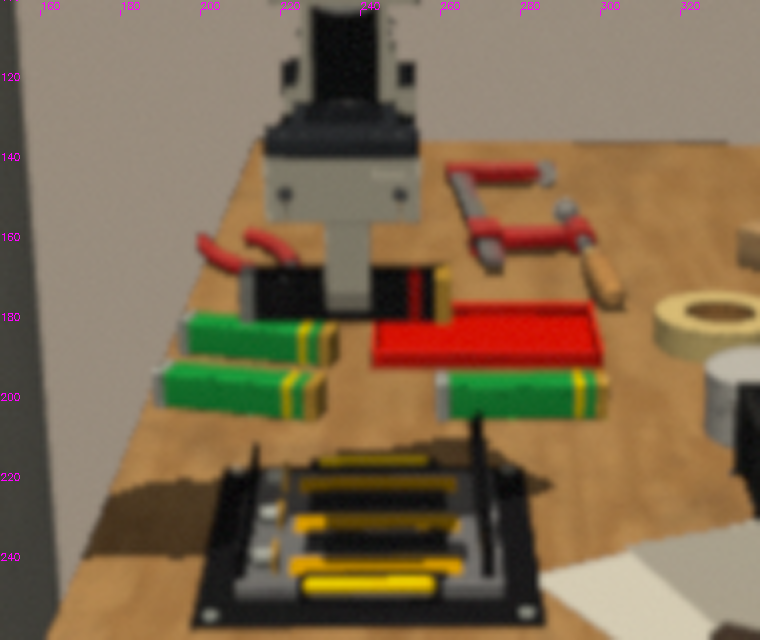

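jog_arm([
  {"fingers":1,"xyz":[8.78,-33.73,0.7],"angular":[0,0,0]},
  {"fingers":1,"xyz":[8.78,-33.73,0.7],"angular":[0,0,0]},
  {"fingers":1,"xyz":[8.78,-33.73,0.7],"angular":[0,0,0]},
  {"fingers":1,"xyz":[8.78,-33.73,0.7],"angular":[0,0,0]},
  {"fingers":1,"xyz":[8.78,-33.73,0.7],"angular":[0,0,0]},
  {"fingers":1,"xyz":[8.78,-33.73,0.7],"angular":[0,0,0]},
  {"fingers":1,"xyz":[8.78,-33.73,0.7],"angular":[0,0,0]},
  {"fingers":1,"xyz":[8.78,-33.73,5],"angular":[0,0,0]},
  {"fingers":1,"xyz":[8.78,-33.73,9],"angular":[0,0,0]},
  {"fingers":1,"xyz":[8.78,-33.73,9],"angular":[0,0,0]},
  {"fingers":1,"xyz":[8.78,-33.73,9],"angular":[0,0,0]},
])

```text
clock: 7.6
position: [0.5862, 0.3976, 0.0702]
ee_rot: [-3.141, -0.046, -0.003]
force: [0.1, 0.4, -0.7]
width: 0.277
```

Run:
```python
from h import *
o=arm.observe(); print(o['force'],o['width']*92, o['joints'].round(2))
S=np.array([.5848-.001,.3977]); Y=.0281
plan([([*S,.0312],down(Y))])
```

```text
[ 0.09104661  0.38832839 -0.69622705] 25.47652766428911 [-0.37  0.79 -0.52  1.48  0.43  0.98 -2.54]
xyz [-0.24, -0.01, 3.9] ang [-0.001, -0.002, 0.001]
```

jog_arm([
  {"fingers":1,"xyz":[-0.24,0,2],"angular":[0,0,0]},
  {"fingers":1,"xyz":[-0.24,0,3.5],"angular":[0,0,0]},
  {"fingers":1,"xyz":[-0.24,0,3.9],"angular":[0,0,0]},
  {"fingers":1,"xyz":[-0.24,0,3.95],"angular":[0,0,0]},
  {"fingers":0.1,"xyz":[-0.24,0,3.95],"angular":[0,0,0]},
  {"fingers":0.1,"xyz":[-0.24,0,3.95],"angular":[0,0,0]},
  {"fingers":0.1,"xyz":[-0.24,0,3],"angular":[0,0,0]},
  {"fingers":0.1,"xyz":[-0.24,0,-2],"angular":[0,0,0]},
  {"fingers":0,"xyz":[-0.24,0,-7],"angular":[0,0,0]},
  {"fingers":0,"xyz":[-5,0,-9],"angular":[0,0,0.5]},
  {"fingers":0,"xyz":[-10,0,-9],"angular":[0,0,0.5]},
  {"fingers":0,"xyz":[-15,0,-9],"angular":[0,0,0.5]},
])

```text
clock: 9.1
position: [0.4643, 0.3942, 0.1523]
ee_rot: [3.07, -0.554, -0.011]
force: [-0.3, 1.7, -1.8]
width: 0.503
```

Run:
```python
from h import *
o=arm.observe(); print(o['force'],o['joints'].round(2))
Y=-.2568
plan([([.4286,.3673,.14],down(Y-np.pi)),([.4286,.3673,.14],down(Y-np.pi+1))])
```

```text
[-0.25748443  1.66113327 -1.75046951] [-0.78  0.51 -0.02  1.7   0.02  0.96 -2.74]
xyz [-2.4, 3.74, 1.32] ang [0.006, -0.034, 3.041]
xyz [-2.4, 3.74, 1.32] ang [0.017, -0.021, 2.041]
```

jog_arm([
  {"fingers":0,"xyz":[-2.4,3.74,1.3],"angular":[0,0,-1.2]},
  {"fingers":0,"xyz":[-2.4,3.74,1.3],"angular":[0,0,-1.2]},
  {"fingers":0,"xyz":[-2.4,3.74,1.3],"angular":[0,0,-1.2]},
  {"fingers":0,"xyz":[-2.4,3.74,1.3],"angular":[0,0,-1.2]},
  {"fingers":0,"xyz":[-2.4,3.74,1.3],"angular":[0,0,-1.2]},
  {"fingers":0,"xyz":[-2.4,3.74,1.3],"angular":[0,0,-2.3]},
  {"fingers":0,"xyz":[-2.4,3.74,1.3],"angular":[0,0,-2.3]},
  {"fingers":0,"xyz":[-2.4,3.74,1.3],"angular":[0,0,-2.3]},
  {"fingers":0,"xyz":[-2.4,3.74,1.3],"angular":[0,0,-2.3]},
  {"fingers":0,"xyz":[-2.4,3.74,1.3],"angular":[0,0,-2.3]},
  {"fingers":0,"xyz":[-2.4,3.74,1.3],"angular":[0,0,-2.3]},
  {"fingers":0,"xyz":[-2.4,3.74,1.3],"angular":[0,0,-2.3]},
])

```text
clock: 10.6
position: [0.4298, 0.3672, 0.1399]
ee_rot: [1.82, 2.554, -0.038]
force: [0.2, -0.7, -0.0]
width: 0.502
```

Run:
```python
from h import *
o=arm.observe(); print(o['force'],o['joints'].round(2))
Y=-.2568
plan([([.4286,.3673,.14],down(Y-np.pi))])
im=imaging.get_image('top'); im2=imaging.get_image('side')
crop('top',125,180,235,320,4,'a.png',im);crop('side',180,160,320,220,4,'b.png',im2)
a=cv2.imread('pics/a.png');b=cv2.imread('pics/b.png');H=np.zeros((560,800,3),np.uint8);H[:,:440]=a;H[:240,440:]=b[:,:360];cv2.imwrite('pics/g3.png',H)
```

```text
[ 0.18620114 -0.65523933 -0.03158777] [-0.39  0.53 -0.59  1.79  0.36  0.96 -0.8 ]
xyz [0.05, -0.11, -0.01] ang [-0.024, 0.008, -0.981]
```

View pics/g3.png

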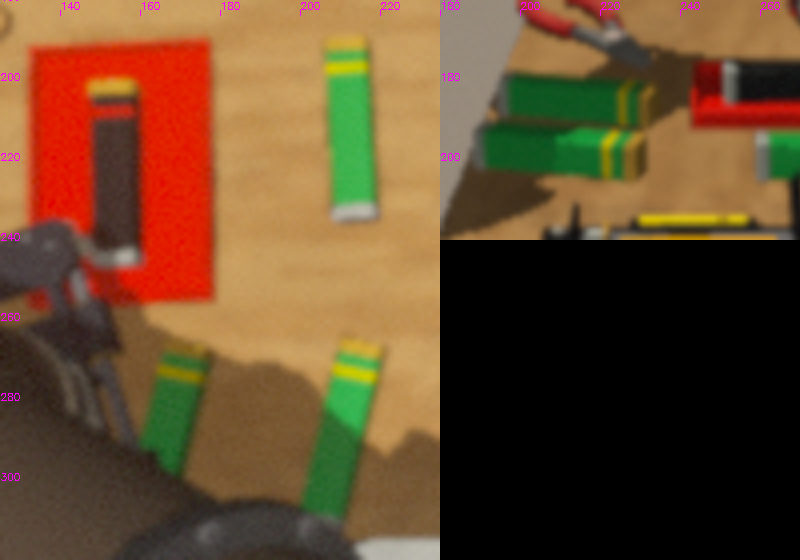

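jog_arm([
  {"fingers":0,"xyz":[0.05,-0.11,0],"angular":[-0.02,0.008,-0.98]},
  {"fingers":0,"xyz":[0.05,-0.11,0],"angular":[-0.02,0.008,-0.98]},
  {"fingers":0,"xyz":[0.05,-0.11,2],"angular":[-0.02,0.008,-0.98]},
  {"fingers":0,"xyz":[0.05,-0.11,4],"angular":[-0.02,0.008,-0.98]},
  {"fingers":0,"xyz":[0.05,-0.11,6],"angular":[-0.02,0.008,-0.98]},
  {"fingers":0,"xyz":[0.05,-0.11,7],"angular":[-0.02,0.008,-0.98]},
  {"fingers":0,"xyz":[0.05,-0.11,7],"angular":[-0.02,0.008,-0.98]},
  {"fingers":0,"xyz":[0.05,-0.11,7],"angular":[-0.02,0.008,-0.98]},
])

```text
clock: 11.7
position: [0.428, 0.366, 0.07]
ee_rot: [-0.419, -3.112, 0.005]
force: [0.0, 0.0, 0.8]
width: 0.498
```

Run:
```python
from h import *
o=arm.observe(); print(o['force'],o['joints'].round(2))
Y=-.2568
plan([([.4286,.3673,.026],down(Y-np.pi))])
```

```text
[0.00111985 0.00868073 0.80780245] [-0.27  0.67 -0.77  1.86  0.61  0.87 -0.05]
xyz [-0.03, 0.16, 4.39] ang [-0.004, -0.001, -0.011]
```

jog_arm([
  {"fingers":0,"xyz":[0,0.15,2.5],"angular":[0,0,-0.011]},
  {"fingers":0,"xyz":[0,0.15,4],"angular":[0,0,-0.011]},
  {"fingers":0,"xyz":[0,0.15,4.4],"angular":[0,0,-0.011]},
  {"fingers":0,"xyz":[0,0.15,4.4],"angular":[0,0,-0.011]},
  {"fingers":1,"xyz":[0,0.15,4.4],"angular":[0,0,-0.011]},
  {"fingers":1,"xyz":[0,0.15,4.4],"angular":[0,0,-0.011]},
  {"fingers":1,"xyz":[0,0.15,4.4],"angular":[0,0,-0.011]},
  {"fingers":1,"xyz":[0,0.15,4.4],"angular":[0,0,-0.011]},
], grip_force=55)

```text
clock: 12.7
position: [0.4282, 0.3667, 0.0255]
ee_rot: [-0.397, -3.114, 0.006]
force: [0.0, -1.6, 5.6]
width: 0.275
```

Run:
```python
from h import *
o=arm.observe(); print(o['force'],o['position'],o['width']*92)
# to above bay2, lifted, yaw -> TYAW-pi
p,r=tray([-2,54,110]); plan([(o['position']+[0,0,.09],R.from_rotvec(o['ee_rot'])),(p,down(TYAW-np.pi))])
```

```text
[ 0.0251956  -1.58002583  5.63987004] [0.42815021 0.36672527 0.025498  ] 25.32388083718239
xyz [0.02, -0.04, -9.0] ang [0.0, 0.0, 0.0]
xyz [-14.78, -22.54, -8.38] ang [-0.004, -0.002, -0.283]
```

jog_arm([
  {"fingers":1,"xyz":[0,0,-3],"angular":[0,0,0]},
  {"fingers":1,"xyz":[0,0,-7.5],"angular":[0,0,0]},
  {"fingers":1,"xyz":[-14.78,-22.54,-8.4],"angular":[0,0,-0.28]},
  {"fingers":1,"xyz":[-14.78,-22.54,-8.4],"angular":[0,0,-0.28]},
  {"fingers":1,"xyz":[-14.78,-22.54,-8.4],"angular":[0,0,-0.28]},
  {"fingers":1,"xyz":[-14.78,-22.54,-8.4],"angular":[0,0,-0.28]},
  {"fingers":1,"xyz":[-14.78,-22.54,-8.4],"angular":[0,0,-0.28]},
  {"fingers":1,"xyz":[-14.78,-22.54,-8.4],"angular":[0,0,-0.28]},
  {"fingers":1,"xyz":[-14.78,-22.54,-8.4],"angular":[0,0,-0.28]},
  {"fingers":1,"xyz":[-14.78,-22.54,-8.4],"angular":[0,0,-0.28]},
  {"fingers":1,"xyz":[-14.78,-22.54,-8.4],"angular":[0,0,-0.28]},
  {"fingers":1,"xyz":[-14.78,-22.54,-8.4],"angular":[0,0,-0.28]},
])

```text
clock: 14.2
position: [0.5146, 0.1123, 0.1098]
ee_rot: [0.043, -3.138, 0.006]
force: [0.4, 0.6, -1.4]
width: 0.278
```

```bash
cat > sd.py <<'E'
from h import *
import sys
o=arm.observe(); p=t2w(o['position']); print(o['clock'],o['force'].round(1),p.round(1),o['width']*92,o['joints'].round(2)); rr=R.from_rotvec(o['ee_rot'])
# predicted cell corners in side view if grasped at centre with TCP 26 above bottom
im=imaging.get_image('side')
u=w2p(o['position'],'side')[0]; print('tcp px',u)
ax=R.from_euler('z',TYAW).apply([1,0,0])
for s in(-1,1):
    e=o['position']+ax*.055*s+R.from_euler('z',TYAW).apply([0,-.013,0])
    print('end top/bot px',w2p([e+[0,0,0],e-[0,0,.026]],'side').round(1).tolist())
x,y=int(u[0]),int(u[1]); crop('side',x-45,y-30,x+45,y+35,8,sys.argv[1],im)
E
python3 sd.py g4.png
python3 - <<'E'
from h import *
plan([(tray([-2,54,110])[0],down(TYAW-np.pi))])
E
```

```text
14.2 [ 0.4  0.6 -1.4] [ -2.3  54.6 109.8] 25.580215556726234 [ 0.33  0.61 -0.91  1.91  0.61  0.93  0.71]
tcp px [241.9167305  180.50408275]
end top/bot px [[216.7, 182.5], [217.1, 193.6]]
end top/bot px [[266.8, 182.3], [266.8, 193.4]]
xyz [-0.02, -0.04, -0.02] ang [-0.004, -0.003, -0.002]
```

View pics/g4.png

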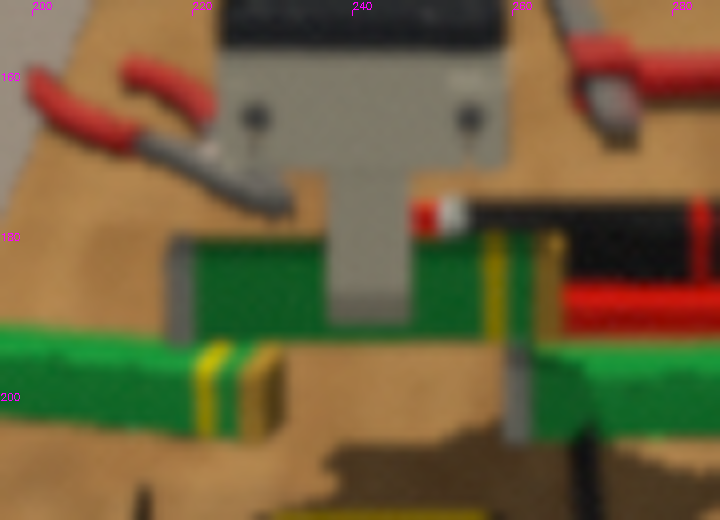

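```bash
cat >> h.py <<'E'
def cpf(r,deg,xc,zb=12.4,y=0,dz=0):
    "flipped tool (tool x towards steel end)"
    p,_=cellpose(r,np.radians(deg),xc,zb,y,dz); return p,down(TYAW-np.pi,-np.radians(deg))
E
cat > ins.py <<'E'
from h import *
import sys
r=(float(sys.argv[1]),float(sys.argv[2])); y=float(sys.argv[3])
print('from current:'); plan([cpf(r,20,-50,y=y,dz=45),cpf(r,20,-50,y=y,dz=4)])
b=cpf(r,20,-50,y=y,dz=4); print('from low tilted:'); plan([cpf(r,20,-50,y=y,dz=.5)]+[cpf(r,20,x,y=y) for x in(-53,-56,-59)],b)
b=cpf(r,20,-59,y=y); print('from pushed:'); plan([cpf(r,a,-59,y=y) for a in(17.5,15,12.5,10,7.5,5,2.5,0)]+[cpf(r,0,-59,y=y,zb=11.7)],b)
E
python3 ins.py 55.5 26 54.2
```

```text
from current:
xyz [0.04, -0.02, 0.9] ang [-0.004, -0.352, -0.001]
xyz [0.03, -0.0, 5.0] ang [-0.004, -0.352, -0.001]
from low tilted:
xyz [0.12, 0.0, 0.33] ang [0.0, 0.0, 0.0]
xyz [0.42, -0.0, 0.27] ang [0.0, 0.0, 0.0]
xyz [0.7, -0.0, 0.17] ang [0.0, 0.0, 0.0]
xyz [0.98, 0.0, 0.07] ang [0.0, 0.0, 0.0]
from pushed:
xyz [-0.06, 0.0, 0.23] ang [0.0, 0.044, 0.0]
xyz [-0.11, 0.0, 0.46] ang [0.0, 0.087, 0.0]
xyz [-0.14, -0.0, 0.69] ang [-0.0, 0.131, 0.0]
xyz [-0.17, 0.0, 0.93] ang [-0.0, 0.175, 0.0]
xyz [-0.19, -0.0, 1.17] ang [0.0, 0.218, 0.0]
xyz [-0.2, -0.0, 1.42] ang [-0.0, 0.262, -0.0]
xyz [-0.19, -0.0, 1.67] ang [0.0, 0.305, 0.0]
xyz [-0.17, -0.0, 1.92] ang [0.0, 0.349, 0.0]
xyz [-0.15, -0.0, 1.98] ang [0.0, 0.349, 0.0]
```

jog_arm([
  {"fingers":1,"xyz":[0.04,-0.02,0.9],"angular":[-0.004,-0.352,0]},
  {"fingers":1,"xyz":[0.04,-0.02,0.9],"angular":[-0.004,-0.352,0]},
  {"fingers":1,"xyz":[0.04,-0.02,0.9],"angular":[-0.004,-0.352,0]},
  {"fingers":1,"xyz":[0.04,-0.01,2.5],"angular":[-0.004,-0.352,0]},
  {"fingers":1,"xyz":[0.03,0,4],"angular":[-0.004,-0.352,0]},
  {"fingers":1,"xyz":[0.03,0,5],"angular":[-0.004,-0.352,0]},
  {"fingers":1,"xyz":[0.03,0,5],"angular":[-0.004,-0.352,0]},
  {"fingers":1,"xyz":[0.03,0,5],"angular":[-0.004,-0.352,0]},
])

```text
clock: 15.25
position: [0.5153, 0.1117, 0.0602]
ee_rot: [-0.037, 2.792, 0.007]
force: [0.1, 0.6, -1.3]
width: 0.283
```

Run:
```python
from h import *
o=arm.observe(); print(o['clock'],o['force'].round(1),t2w(o['position']).round(1),o['width']*92,o['joints'].round(2))
plan([cpf((55.5,26),20,-50,y=54.2,dz=4),cpf((55.5,26),20,-50,y=54.2,dz=.5),cpf((55.5,26),20,-59,y=54.2)])
```

```text
15.25 [ 0.1  0.6 -1.3] [-1.6 54.  60.2] 25.999320365613396 [ 0.07  0.49 -0.6   2.25  1.28  0.42 -0.01]
xyz [0.12, 0.02, -0.01] ang [-0.001, -0.0, -0.003]
xyz [0.24, 0.02, 0.32] ang [-0.001, -0.0, -0.003]
xyz [1.1, 0.02, 0.06] ang [-0.001, -0.0, -0.003]
```

Joints comfortable this way round. Push into the spring.

jog_arm([
  {"fingers":1,"xyz":[0.24,0.02,0.32],"angular":[0,0,0]},
  {"fingers":1,"xyz":[0.24,0.02,0.32],"angular":[0,0,0]},
  {"fingers":1,"xyz":[0.54,0.02,0.26],"angular":[0,0,0]},
  {"fingers":1,"xyz":[0.82,0.02,0.16],"angular":[0,0,0]},
  {"fingers":1,"xyz":[1.1,0.02,0.06],"angular":[0,0,0]},
  {"fingers":1,"xyz":[1.1,0.02,0.06],"angular":[0,0,0]},
  {"fingers":1,"xyz":[1.1,0.02,0.06],"angular":[0,0,0]},
])

```text
clock: 16.12
position: [0.5055, 0.1116, 0.0563]
ee_rot: [-0.037, 2.79, 0.007]
force: [7.2, 0.2, -0.2]
width: 0.279
```

Run:
```python
from h import *
o=arm.observe(); p=t2w(o['position']); print(o['clock'],o['force'].round(1),p.round(1),o['width']*92)
d=cpf((55.5,26),20,-59,y=54.2)[0]; print('cmd',t2w(d).round(1))
```

```text
16.125 [ 7.2  0.2 -0.2] [-11.4  54.2  56.3] 25.634578268210884
cmd [-11.7  54.2  55.8]
```

jog_arm([
  {"fingers":1,"xyz":[-0.08,0,0.23],"angular":[0,0.044,0]},
  {"fingers":1,"xyz":[-0.13,0,0.46],"angular":[0,0.087,0]},
  {"fingers":1,"xyz":[-0.17,0,0.69],"angular":[0,0.131,0]},
  {"fingers":1,"xyz":[-0.2,0,0.93],"angular":[0,0.175,0]},
  {"fingers":1,"xyz":[-0.22,0,1.17],"angular":[0,0.218,0]},
  {"fingers":1,"xyz":[-0.23,0,1.42],"angular":[0,0.262,0]},
  {"fingers":1,"xyz":[-0.23,0,1.67],"angular":[0,0.305,0]},
  {"fingers":1,"xyz":[-0.21,0,1.92],"angular":[0,0.349,0]},
  {"fingers":1,"xyz":[-0.2,0,1.96],"angular":[0,0.349,0]},
  {"fingers":1,"xyz":[-0.2,0,1.96],"angular":[0,0.349,0]},
])

```text
clock: 17.38
position: [0.5144, 0.112, 0.0381]
ee_rot: [-0.042, 3.139, 0.002]
force: [6.3, 0.3, 0.1]
width: 0.275
```

```bash
python3 sd.py g5.png
```

```text
17.375 [6.3 0.3 0.1] [-2.5 54.3 38.1] 25.275036925648557 [ 0.25  0.69 -0.81  1.97  0.71  0.78  0.63]
tcp px [242.1947354 210.4907575]
end top/bot px [[217.6, 212.8], [217.9, 223.4]]
end top/bot px [[266.5, 212.5], [266.5, 223.1]]
```

View pics/g5.png

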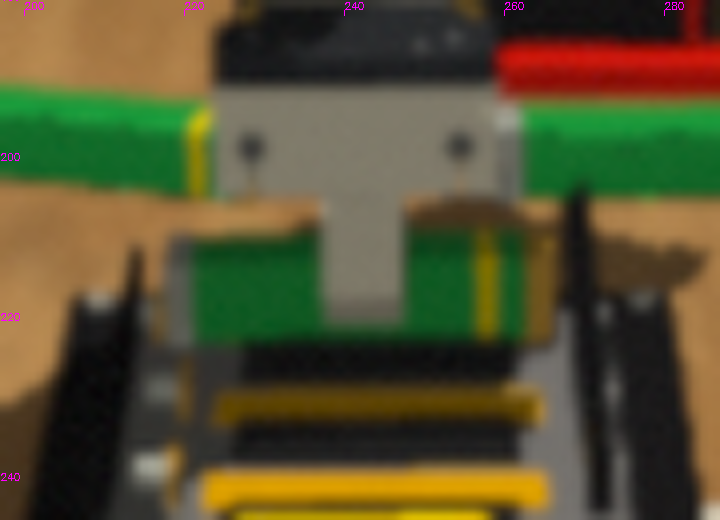

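jog_arm([
  {"fingers":1,"xyz":[-0.25,0,0.05],"angular":[0,0,0]},
  {"fingers":1,"xyz":[-0.55,0,0.05],"angular":[0,0,0]},
  {"fingers":1,"xyz":[-0.6,0,0.05],"angular":[0,0,0]},
  {"fingers":0.15,"xyz":[-0.6,0,0.05],"angular":[0,0,0]},
  {"fingers":0.15,"xyz":[-0.6,0,0.05],"angular":[0,0,0]},
  {"fingers":0.15,"xyz":[-0.6,0,0],"angular":[0,0,0]},
  {"fingers":0.15,"xyz":[-0.6,0,-3],"angular":[0,0,0]},
  {"fingers":0,"xyz":[-0.6,0,-8],"angular":[0,0,0]},
  {"fingers":0,"xyz":[-0.6,0,-10],"angular":[0,0,0]},
  {"fingers":0,"xyz":[-0.6,0,-10],"angular":[0,0,0]},
])

```text
clock: 18.68
position: [0.5193, 0.1119, 0.1388]
ee_rot: [-0.042, 3.139, 0.0]
force: [-0.8, -0.7, -1.1]
width: 0.499
```

Run:
```python
from h import *
o=arm.observe(); print(o['clock'],o['force'].round(1),t2w(o['position']).round(1),o['width']*92)
im=imaging.get_image('side'); crop('side',180,160,320,255,5.6,'g6.png',im)
top=imaging.get_image('top'); hsv=cv2.cvtColor(top,cv2.COLOR_RGB2HSV)
m=cv2.inRange(hsv,(22,150,60),(75,255,255)); n,l,st,ce=cv2.connectedComponentsWithStats(m)
for i in range(1,n):
    if st[i][4]>100: print(ce[i].round(1),st[i])
plan([([.4263,.2644,.13],down(-.2776-np.pi)),([.4263,.2644,.026],down(-.2776-np.pi))])
```

```text
18.675 [-0.8 -0.7 -1.1] [  2.4  54.1 138.8] 45.899023464824424
[211.7 206.6] [206 190  12  39 294]
[512.2 223.1] [507 214  10  17 111]
[209.8 288. ] [202 270  18  38 325]
xyz [8.78, 15.56, 0.69] ang [-0.001, -0.001, 0.304]
xyz [8.77, 15.56, 11.09] ang [-0.001, -0.001, 0.304]
```

View pics/g6.png

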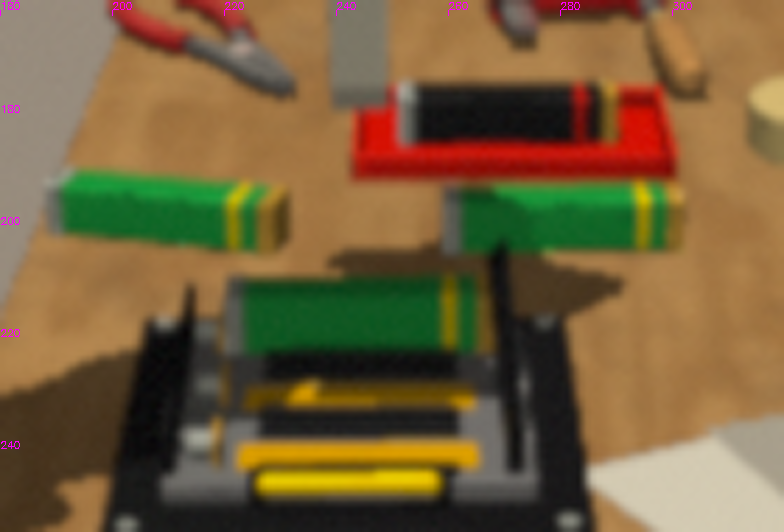

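jog_arm([
  {"fingers":0,"xyz":[8.78,15.56,0.7],"angular":[0,0,0.304]},
  {"fingers":0,"xyz":[8.78,15.56,0.7],"angular":[0,0,0.304]},
  {"fingers":0,"xyz":[8.78,15.56,0.7],"angular":[0,0,0.304]},
  {"fingers":0,"xyz":[8.78,15.56,0.7],"angular":[0,0,0.304]},
  {"fingers":0,"xyz":[8.78,15.56,3],"angular":[0,0,0.304]},
  {"fingers":0,"xyz":[8.78,15.56,6],"angular":[0,0,0.304]},
  {"fingers":0,"xyz":[8.78,15.56,6],"angular":[0,0,0.304]},
  {"fingers":0,"xyz":[8.78,15.56,6],"angular":[0,0,0.304]},
])

```text
clock: 19.77
position: [0.4269, 0.2647, 0.078]
ee_rot: [-0.434, -3.111, 0.0]
force: [0.3, 0.4, 0.2]
width: 0.505
```

Run:
```python
from h import *
o=arm.observe(); print(o['clock'],o['force'].round(1),o['position'],o['joints'].round(2))
plan([([.4263,.2644,.026],down(-.2776-np.pi))])
```

```text
19.775 [0.3 0.4 0.2] [0.42690716 0.26474194 0.07795788] [-0.08  0.59 -0.8   2.    0.58  0.8   0.08]
xyz [0.04, -0.05, 5.2] ang [-0.0, -0.001, 0.0]
```

jog_arm([
  {"fingers":0,"xyz":[0.04,-0.05,3],"angular":[0,0,0]},
  {"fingers":0,"xyz":[0.04,-0.05,4.8],"angular":[0,0,0]},
  {"fingers":0,"xyz":[0.04,-0.05,5.2],"angular":[0,0,0]},
  {"fingers":0,"xyz":[0.04,-0.05,5.2],"angular":[0,0,0]},
  {"fingers":1,"xyz":[0.04,-0.05,5.2],"angular":[0,0,0]},
  {"fingers":1,"xyz":[0.04,-0.05,5.2],"angular":[0,0,0]},
  {"fingers":1,"xyz":[0.04,-0.05,5.2],"angular":[0,0,0]},
  {"fingers":1,"xyz":[0.04,-0.05,5.2],"angular":[0,0,0]},
])

```text
clock: 20.78
position: [0.4262, 0.2646, 0.0258]
ee_rot: [-0.434, -3.111, -0.0]
force: [-0.1, -1.0, 0.2]
width: 0.112
```

Run:
```python
from h import *
o=arm.observe(); print(o['force'].round(1),o['position'],o['width']*92)
plan([(tray([-2,0.2,110])[0],down(TYAW-np.pi))])
```

```text
[-0.1 -1.   0.2] [0.42623931 0.26461808 0.02582896] 10.309139428051317
xyz [-14.33, -17.41, -8.42] ang [0.0, -0.0, -0.306]
```

jog_arm([
  {"fingers":0,"xyz":[0,0,0],"angular":[0,0,0]},
  {"fingers":0,"xyz":[0,0,-2],"angular":[0,0,0]},
  {"fingers":0,"xyz":[0,0,-7],"angular":[0,0,0]},
  {"fingers":0,"xyz":[-3,-6,-10],"angular":[0,0,0]},
  {"fingers":0,"xyz":[-6,-12,-10],"angular":[0,0,0]},
  {"fingers":0,"xyz":[-9,-18,-10],"angular":[0,0,0]},
  {"fingers":0,"xyz":[-9,-18,-10],"angular":[0,0,0]},
])

```text
clock: 21.65
position: [0.4639, 0.0622, 0.1255]
ee_rot: [-0.442, -3.11, 0.003]
force: [0.7, 0.5, -0.4]
width: 0.503
```

Run:
```python
from h import *
o=arm.observe(); print(o['position'])
im=imaging.get_image('top'); im2=imaging.get_image('side')
crop('top',125,180,245,320,4,'a.png',im);crop('side',160,160,300,230,4,'b.png',im2)
a=cv2.imread('pics/a.png');b=cv2.imread('pics/b.png');H=np.zeros((560,800,3),np.uint8);H[:,:480]=a;H[:280,480:]=b[:,:320];cv2.imwrite('pics/g7.png',H)
```

```text
[0.46392899 0.06215849 0.12546245]
```

View pics/g7.png

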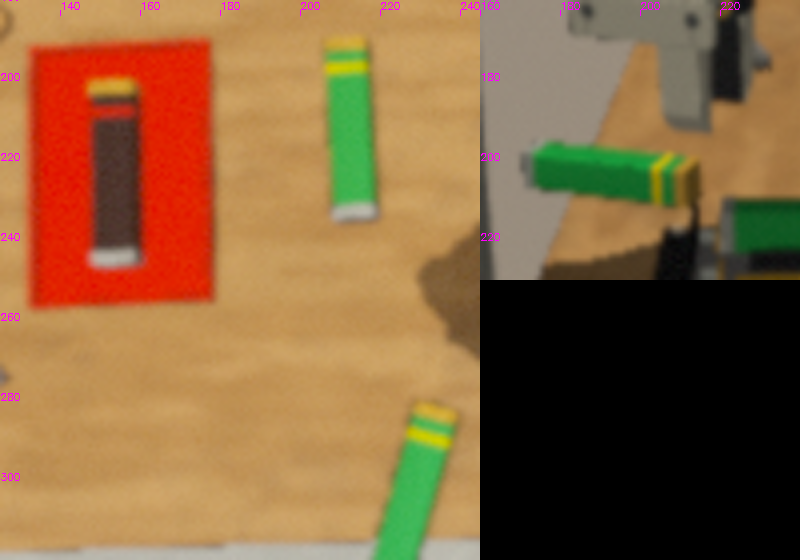

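```bash
cat > fc.py <<'E'
from fit import *
T=cc([(436,404),(403,440),(388,500),(450,450),(433,510)],125,180,4)
S=cc([(522-480,165),(698-480,183)],160,160,4)
q,e=fitbox({'top':T,'side':S},(.11,.026,.026),0,(.39,.22,-.28)); print(q,e)
q2,e=fitbox({'top':T},(.11,.026,.026),0,(.39,.22,-.28)); print(q2,e)
plan([([q[0],q[1],.1],down(q[2]-np.pi)),([q[0],q[1],.026],down(q[2]-np.pi))])
# bench edge
print(p2w(cc([(100,549),(400,541)],125,180,4),0))
E
python3 fc.py
```

```text
[ 0.3863  0.2223 -0.2792] [-0.81 -0.03  0.34  0.29  0.45  0.1   1.28]
[ 0.3887  0.2217 -0.2724] [0.25 0.13 0.4  0.13 0.4 ]
xyz [11.86, 13.06, 2.54] ang [-0.001, -0.001, -0.003]
xyz [11.85, 13.07, 9.94] ang [-0.001, -0.001, -0.003]
[[0.36221081 0.40831152 0.        ]
 [0.3622897  0.23134661 0.        ]]
```

jog_arm([
  {"fingers":0,"xyz":[11.7,13.1,2.5],"angular":[0,0,0]},
  {"fingers":0,"xyz":[11.7,13.1,2.5],"angular":[0,0,0]},
  {"fingers":0,"xyz":[11.7,13.1,2.5],"angular":[0,0,0]},
  {"fingers":0,"xyz":[11.7,13.1,2.5],"angular":[0,0,0]},
  {"fingers":0,"xyz":[11.7,13.1,4.5],"angular":[0,0,0]},
  {"fingers":0,"xyz":[11.7,13.1,5],"angular":[0,0,0]},
  {"fingers":0,"xyz":[11.7,13.1,5],"angular":[0,0,0]},
])

```text
clock: 22.62
position: [0.3867, 0.2247, 0.0758]
ee_rot: [-0.433, -3.111, 0.0]
force: [-0.4, -0.2, -0.3]
width: 0.504
```

Run:
```python
from h import *
o=arm.observe(); print(o['clock'],o['force'].round(1),o['position'],o['joints'].round(2))
plan([([.3878,.2220,.026],down(-.276-np.pi))])
```

```text
22.625 [-0.4 -0.2 -0.3] [0.38673328 0.2247444  0.07576358] [-0.02  0.52 -0.82  2.13  0.58  0.73  0.07]
xyz [-0.18, -0.23, 4.98] ang [-0.0, -0.001, -0.001]
```

jog_arm([
  {"fingers":0,"xyz":[-0.18,-0.23,1],"angular":[0,0,0]},
  {"fingers":0,"xyz":[-0.18,-0.23,3.5],"angular":[0,0,0]},
  {"fingers":0,"xyz":[-0.18,-0.23,4.98],"angular":[0,0,0]},
  {"fingers":0,"xyz":[-0.18,-0.23,4.98],"angular":[0,0,0]},
  {"fingers":1,"xyz":[-0.18,-0.23,4.98],"angular":[0,0,0]},
  {"fingers":1,"xyz":[-0.18,-0.23,4.98],"angular":[0,0,0]},
  {"fingers":1,"xyz":[-0.18,-0.23,4.98],"angular":[0,0,0]},
  {"fingers":1,"xyz":[-0.18,-0.23,4.98],"angular":[0,0,0]},
])

```text
clock: 23.62
position: [0.3883, 0.2223, 0.0265]
ee_rot: [0.433, 3.111, 0.001]
force: [-0.9, -0.8, 7.0]
width: 0.279
```

Run:
```python
from h import *
o=arm.observe(); print(o['force'].round(1),o['position'],o['width']*92)
plan([(tray([-2,0.2,110])[0],down(TYAW-np.pi))])
```

```text
[-0.9 -0.8  7. ] [0.38831075 0.22234503 0.02651134] 25.68604844760108
xyz [-16.83, -12.3, -8.35] ang [0.001, 0.001, -0.306]
```

jog_arm([
  {"fingers":1,"xyz":[0,0,-3],"angular":[0,0,0]},
  {"fingers":1,"xyz":[0,0,-7.5],"angular":[0,0,0]},
  {"fingers":1,"xyz":[-6,-4,-8.4],"angular":[0,0,-0.306]},
  {"fingers":1,"xyz":[-16.83,-12.3,-8.4],"angular":[0,0,-0.306]},
  {"fingers":1,"xyz":[-16.83,-12.3,-8.4],"angular":[0,0,-0.306]},
  {"fingers":1,"xyz":[-16.83,-12.3,-8.4],"angular":[0,0,-0.306]},
  {"fingers":1,"xyz":[-16.83,-12.3,-8.4],"angular":[0,0,-0.306]},
  {"fingers":1,"xyz":[-16.83,-12.3,-8.4],"angular":[0,0,-0.306]},
  {"fingers":1,"xyz":[-16.83,-12.3,-8.4],"angular":[0,0,-0.306]},
])

```text
clock: 24.75
position: [0.5156, 0.059, 0.11]
ee_rot: [0.049, -3.141, -0.001]
force: [-0.7, 0.2, -1.1]
width: 0.28
```

```bash
python3 sd.py g8.png; python3 ins.py 55.5 26 0.2
```

```text
24.75 [-0.7  0.2 -1.1] [ -2.9   1.3 110. ] 25.754393144730734 [ 0.43  0.6  -0.91  1.93  0.6   0.91  0.82]
tcp px [241.28042737 188.35618821]
end top/bot px [[214.9, 190.5], [215.2, 202.1]]
end top/bot px [[267.4, 190.3], [267.3, 201.8]]
from current:
xyz [-0.01, -0.11, 0.92] ang [0.001, -0.349, 0.002]
xyz [-0.01, -0.11, 5.02] ang [0.001, -0.349, 0.002]
from low tilted:
xyz [0.12, 0.0, 0.33] ang [0.0, 0.0, 0.0]
xyz [0.42, -0.0, 0.27] ang [0.0, 0.0, 0.0]
xyz [0.7, -0.0, 0.17] ang [0.0, 0.0, 0.0]
xyz [0.98, -0.0, 0.07] ang [0.0, 0.0, 0.0]
from pushed:
xyz [-0.06, -0.0, 0.23] ang [0.0, 0.044, 0.0]
xyz [-0.11, 0.0, 0.46] ang [0.0, 0.087, 0.0]
xyz [-0.14, 0.0, 0.69] ang [-0.0, 0.131, 0.0]
xyz [-0.17, -0.0, 0.93] ang [-0.0, 0.175, 0.0]
xyz [-0.19, -0.0, 1.17] ang [0.0, 0.218, 0.0]
xyz [-0.2, -0.0, 1.42] ang [-0.0, 0.262, -0.0]
xyz [-0.19, 0.0, 1.67] ang [0.0, 0.305, 0.0]
xyz [-0.17, -0.0, 1.92] ang [0.0, 0.349, 0.0]
xyz [-0.15, -0.0, 1.98] ang [0.0, 0.349, 0.0]
```

View pics/g8.png

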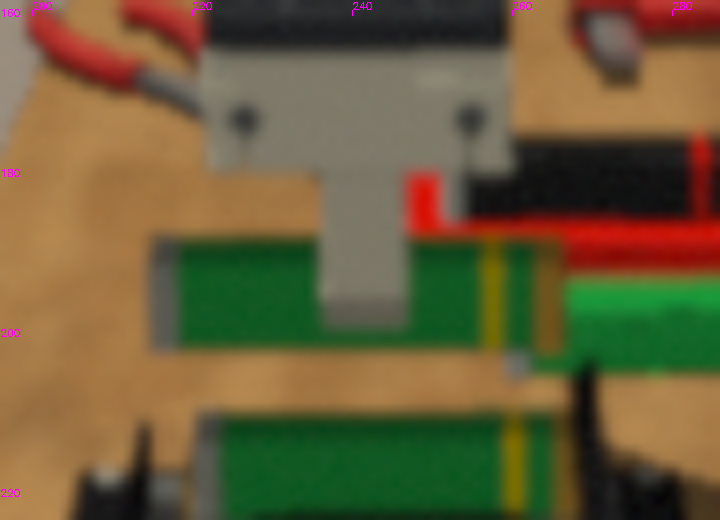

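jog_arm([
  {"fingers":1,"xyz":[-0.12,-0.11,0.83],"angular":[0,-0.349,0]},
  {"fingers":1,"xyz":[-0.12,-0.11,0.83],"angular":[0,-0.349,0]},
  {"fingers":1,"xyz":[-0.12,-0.11,0.83],"angular":[0,-0.349,0]},
  {"fingers":1,"xyz":[-0.12,-0.11,2.5],"angular":[0,-0.349,0]},
  {"fingers":1,"xyz":[-0.12,-0.11,4],"angular":[0,-0.349,0]},
  {"fingers":1,"xyz":[-0.12,-0.11,4.93],"angular":[0,-0.349,0]},
  {"fingers":1,"xyz":[-0.12,-0.11,4.93],"angular":[0,-0.349,0]},
  {"fingers":1,"xyz":[-0.12,-0.11,4.93],"angular":[0,-0.349,0]},
])

```text
clock: 25.8
position: [0.5182, 0.0572, 0.061]
ee_rot: [-0.041, 2.792, 0.008]
force: [-0.3, 0.8, -0.7]
width: 0.276
```

```bash
cat > low.py <<'E'
from h import *
import sys
r=(float(sys.argv[1]),float(sys.argv[2])); y=float(sys.argv[3])
o=arm.observe(); print(o['clock'],o['force'].round(1),t2w(o['position']).round(1),o['width']*92,o['joints'].round(2))
plan([cpf(r,20,-50,y=y,dz=4),cpf(r,20,-50,y=y,dz=.5),cpf(r,20,-53,y=y),cpf(r,20,-56,y=y),cpf(r,20,-59,y=y)])
b=cpf(r,20,-59,y=y); print('from pushed:'); plan([cpf(r,a,-58.5,y=y) for a in(15,10,5,0)]+[cpf(r,0,-58.5,y=y,zb=11.9)],b)
E
python3 low.py 56.8 26.5 0.3
```

```text
25.8 [-0.3  0.8 -0.7] [-0.3 -0.5 61. ] 25.34890607787362 [ 0.19  0.47 -0.57  2.27  1.27  0.35  0.11]
xyz [0.13, 0.08, -0.02] ang [0.0, 0.0, 0.0]
xyz [0.25, 0.08, 0.31] ang [0.0, 0.0, 0.0]
xyz [0.55, 0.08, 0.26] ang [0.0, 0.0, 0.0]
xyz [0.83, 0.08, 0.16] ang [0.0, 0.0, 0.0]
xyz [1.12, 0.08, 0.05] ang [0.0, 0.0, 0.0]
from pushed:
xyz [-0.16, -0.0, 0.49] ang [0.0, 0.087, 0.0]
xyz [-0.23, -0.0, 0.97] ang [-0.0, 0.175, 0.0]
xyz [-0.25, -0.0, 1.47] ang [-0.0, 0.262, -0.0]
xyz [-0.23, -0.0, 1.98] ang [0.0, 0.349, 0.0]
xyz [-0.21, -0.0, 2.03] ang [0.0, 0.349, 0.0]
```

jog_arm([
  {"fingers":1,"xyz":[0.25,0.08,0.31],"angular":[0,0,0]},
  {"fingers":1,"xyz":[0.25,0.08,0.31],"angular":[0,0,0]},
  {"fingers":1,"xyz":[0.55,0.08,0.26],"angular":[0,0,0]},
  {"fingers":1,"xyz":[0.83,0.08,0.16],"angular":[0,0,0]},
  {"fingers":1,"xyz":[1.12,0.08,0.05],"angular":[0,0,0]},
  {"fingers":1,"xyz":[1.12,0.08,0.05],"angular":[0,0,0]},
  {"fingers":1,"xyz":[1.12,0.08,0.05],"angular":[0,0,0]},
])

```text
clock: 26.68
position: [0.5084, 0.0575, 0.0571]
ee_rot: [-0.04, 2.79, 0.008]
force: [6.1, -0.5, -0.4]
width: 0.278
```

Run:
```python
from h import *
o=arm.observe(); p=t2w(o['position']); print(o['clock'],o['force'].round(1),p.round(1),o['width']*92)
print('cmd',t2w(cpf((56.8,26.5),20,-59,y=.3)[0]).round(1))
```

```text
26.675 [ 6.1 -0.5 -0.4] [-10.1  -0.   57.1] 25.613141555008532
cmd [-10.6   0.3  56.7]
```

jog_arm([
  {"fingers":1,"xyz":[0.07,0,0.1],"angular":[0,0.02,0]},
  {"fingers":1,"xyz":[0.0,0,0.29],"angular":[0,0.05,0]},
  {"fingers":1,"xyz":[-0.04,0,0.49],"angular":[0,0.087,0]},
  {"fingers":1,"xyz":[-0.08,0,0.73],"angular":[0,0.131,0]},
  {"fingers":1,"xyz":[-0.11,0,0.97],"angular":[0,0.175,0]},
  {"fingers":1,"xyz":[-0.12,0,1.22],"angular":[0,0.218,0]},
  {"fingers":1,"xyz":[-0.13,0,1.47],"angular":[0,0.262,0]},
  {"fingers":1,"xyz":[-0.13,0,1.72],"angular":[0,0.305,0]},
  {"fingers":1,"xyz":[-0.12,0,1.96],"angular":[0,0.349,0]},
  {"fingers":1,"xyz":[-0.12,0,1.99],"angular":[0,0.349,0]},
  {"fingers":1,"xyz":[-0.12,0,1.99],"angular":[0,0.349,0]},
])

```text
clock: 28.05
position: [0.5172, 0.058, 0.0387]
ee_rot: [-0.045, 3.138, 0.002]
force: [5.9, 1.5, 1.1]
width: 0.276
```

```bash
python3 - <<'E'
from h import *
o=arm.observe(); p=t2w(o['position']); print(o['clock'],o['force'].round(1),p.round(1),o['width']*92,o['ee_rot'],down(TYAW-np.pi).as_rotvec())
E
python3 sd.py g9.png | tail -3
```

```text
28.05 [5.9 1.5 1.1] [-1.3  0.3 38.7] 25.412709273905968 [-4.52738736e-02  3.13765297e+00  2.36650117e-03] [ 0.04602269 -3.14125553 -0.        ]
tcp px [242.39080168 219.49987871]
end top/bot px [[216.6, 222.0], [217.0, 233.1]]
end top/bot px [[267.9, 221.7], [267.8, 232.7]]
```

jog_arm([
  {"fingers":1,"xyz":[-0.25,0,0.04],"angular":[0,0,0]},
  {"fingers":1,"xyz":[-0.5,0,0.04],"angular":[0,0,0]},
  {"fingers":1,"xyz":[-0.5,0,0.04],"angular":[0,0,0]},
  {"fingers":0.15,"xyz":[-0.5,0,0.04],"angular":[0,0,0]},
  {"fingers":0.15,"xyz":[-0.5,0,0.04],"angular":[0,0,0]},
  {"fingers":0.15,"xyz":[-0.5,0,0],"angular":[0,0,0]},
  {"fingers":0.15,"xyz":[-0.5,0,-3],"angular":[0,0,0]},
  {"fingers":0.15,"xyz":[-0.5,0,-8],"angular":[0,0,0]},
  {"fingers":0,"xyz":[-0.5,0,-10],"angular":[0,0,0]},
  {"fingers":0,"xyz":[-0.5,0,-10],"angular":[0,0,0]},
])

```text
clock: 29.35
position: [0.5207, 0.0576, 0.139]
ee_rot: [-0.045, 3.139, 0.0]
force: [-0.4, -0.3, -1.3]
width: 0.498
```

```bash
cat > chk.py <<'E'
from h import *
o=arm.observe(); print(o['clock'],o['force'].round(1),t2w(o['position']).round(1),o['width']*92)
im=imaging.get_image('side'); hsv=cv2.cvtColor(im,cv2.COLOR_RGB2HSV)
# green extents in side view for each bay's cell / yellow-band rows
m=cv2.inRange(hsv,(40,120,40),(80,255,255)); n,l,st,ce=cv2.connectedComponentsWithStats(m)
for i in range(1,n):
    if st[i][4]>60: print('side',ce[i].round(1),st[i], cv2.minAreaRect(np.argwhere(l==i)[:,::-1].astype(np.float32))[1:])
cv2.imwrite('pics/_s.png',im[:,:,::-1])
for y in(54,0,-54):
    P=[tray([a,y-13,z])[0] for a in(-52,58) for z in(12,38)]; print(y,w2p(P,'side').round(1).tolist())
top=imaging.get_image('top'); hsv=cv2.cvtColor(top,cv2.COLOR_RGB2HSV); cv2.imwrite('pics/_t.png',top[:,:,::-1])
m=cv2.inRange(hsv,(40,120,40),(80,255,255)); n,l,st,ce=cv2.connectedComponentsWithStats(m)
for i in range(1,n):
    if st[i][4]>60: print('top',ce[i].round(1),st[i])
E
python3 chk.py
python3 - <<'E'
from h import *
plan([([.6071,.2582,.13],down(.0661-np.pi))])
E
```

```text
29.35 [-0.4 -0.3 -1.3] [  2.2  -0.2 139. ] 45.78333612564284
side [511. 101.] [507  93  10  19 111] ((7.155416965484619, 17.8885440826416), 26.56505012512207)
side [520.1 113.2] [515 103  12  22 161] ((8.04076099395752, 22.553354263305664), 11.309932708740234)
side [277.8 198.5] [263 193  31  12 365] ((11.0, 30.0), 90.0)
side [240.7 220.9] [223 210  37  23 810] ((22.0, 36.0), 90.0)
side [263.4 221.8] [262 210   4  23  81] ((22.0, 3.0), 90.0)
side [272.1 409.5] [268 404   9  13  84] ((12.0, 8.0), 90.0)
54 [[220.3, 223.5], [220.0, 212.9], [268.9, 223.1], [269.0, 212.5]]
0 [[219.0, 233.4], [218.6, 222.4], [269.8, 233.0], [269.9, 222.0]]
-54 [[217.5, 244.3], [217.1, 232.8], [270.8, 243.8], [270.9, 232.3]]
top [379.8   6.5] [372   0  18  15  79]
top [212.4 213.7] [207 198  12  32 344]
top [273.4 259.7] [268 254  11  11  88]
xyz [-9.33, 19.85, 0.69] ang [-0.0, -0.001, -0.037]
```

jog_arm([
  {"fingers":0,"xyz":[-9.3,19.85,0.7],"angular":[0,0,-0.037]},
  {"fingers":0,"xyz":[-9.3,19.85,0.7],"angular":[0,0,-0.037]},
  {"fingers":0,"xyz":[-9.3,19.85,0.7],"angular":[0,0,-0.037]},
  {"fingers":0,"xyz":[-9.3,19.85,0.7],"angular":[0,0,-0.037]},
  {"fingers":0,"xyz":[-9.3,19.85,2],"angular":[0,0,-0.037]},
  {"fingers":0,"xyz":[-9.3,19.85,6],"angular":[0,0,-0.037]},
  {"fingers":0,"xyz":[-9.3,19.85,6],"angular":[0,0,-0.037]},
  {"fingers":0,"xyz":[-9.3,19.85,6],"angular":[0,0,-0.037]},
  {"fingers":0,"xyz":[-9.3,19.85,6],"angular":[0,0,-0.037]},
])

```text
clock: 30.58
position: [0.6078, 0.2589, 0.0794]
ee_rot: [-0.103, 3.139, 0.002]
force: [-0.0, -0.2, -0.4]
width: 0.501
```

```bash
python3 - <<'E'
from h import *
o=arm.observe(); print(o['clock'],o['force'].round(1),o['position'],o['joints'].round(2))
plan([([.6065,.2582,.026],down(.0661-np.pi))])
E
python3 chk.py | grep -E "side .27|top .2"
```

```text
30.575 [-0.  -0.2 -0.4] [0.60781249 0.2588739  0.07944482] [ 0.01  0.8  -0.81  1.6   0.65  1.03  0.64]
xyz [0.14, -0.06, 5.34] ang [0.001, 0.001, -0.0]
side [278. 199.] [263 193  31  13 349] ((11.701026916503906, 30.346567153930664), 87.27368927001953)
side [272.1 409.4] [268 404   9  13  85] ((12.0, 8.0), 90.0)
```

jog_arm([
  {"fingers":0,"xyz":[0.14,-0.06,3],"angular":[0,0,0]},
  {"fingers":0,"xyz":[0.14,-0.06,4.9],"angular":[0,0,0]},
  {"fingers":0,"xyz":[0.14,-0.06,5.34],"angular":[0,0,0]},
  {"fingers":0,"xyz":[0.14,-0.06,5.34],"angular":[0,0,0]},
  {"fingers":1,"xyz":[0.14,-0.06,5.34],"angular":[0,0,0]},
  {"fingers":1,"xyz":[0.14,-0.06,5.34],"angular":[0,0,0]},
  {"fingers":1,"xyz":[0.14,-0.06,5.34],"angular":[0,0,0]},
  {"fingers":1,"xyz":[0.14,-0.06,5.34],"angular":[0,0,0]},
])

```text
clock: 31.68
position: [0.6062, 0.2582, 0.0252]
ee_rot: [-0.104, 3.139, 0.001]
force: [-0.2, -0.9, 5.7]
width: 0.277
```

Run:
```python
from h import *
o=arm.observe(); print(o['force'].round(1),o['position'],o['width']*92)
plan([(tray([-2,-53.8,115])[0],down(TYAW-np.pi))])
```

```text
[-0.2 -0.9  5.7] [0.60616393 0.25823304 0.02523173] 25.507325691143357
xyz [10.46, -24.79, -8.99] ang [0.0, 0.0, 0.037]
```

jog_arm([
  {"fingers":1,"xyz":[0,0,-3],"angular":[0,0,0]},
  {"fingers":1,"xyz":[0,0,-7.5],"angular":[0,0,0]},
  {"fingers":1,"xyz":[4,-8,-9],"angular":[0,0,0.037]},
  {"fingers":1,"xyz":[10.46,-24.79,-9],"angular":[0,0,0.037]},
  {"fingers":1,"xyz":[10.46,-24.79,-9],"angular":[0,0,0.037]},
  {"fingers":1,"xyz":[10.46,-24.79,-9],"angular":[0,0,0.037]},
  {"fingers":1,"xyz":[10.46,-24.79,-9],"angular":[0,0,0.037]},
  {"fingers":1,"xyz":[10.46,-24.79,-9],"angular":[0,0,0.037]},
  {"fingers":1,"xyz":[10.46,-24.79,-9],"angular":[0,0,0.037]},
  {"fingers":1,"xyz":[10.46,-24.79,-9],"angular":[0,0,0.037]},
  {"fingers":1,"xyz":[10.46,-24.79,-9],"angular":[0,0,0.037]},
])

```text
clock: 33.05
position: [0.5181, 0.005, 0.1146]
ee_rot: [0.049, -3.141, -0.001]
force: [-0.2, -0.3, -1.9]
width: 0.277
```

```bash
python3 sd.py g10.png; python3 ins.py 55.5 25.5 -53.8 | head -3
```

```text
33.05 [-0.2 -0.3 -1.9] [ -2.  -52.7 114.6] 25.443616645274094 [ 0.54  0.59 -0.91  1.93  0.58  0.91  0.94]
tcp px [241.30354154 195.08120081]
end top/bot px [[213.5, 197.5], [213.9, 209.6]]
end top/bot px [[268.7, 197.2], [268.6, 209.3]]
from current:
xyz [0.05, -0.08, 1.42] ang [0.001, -0.349, 0.001]
xyz [0.05, -0.09, 5.52] ang [0.001, -0.349, 0.001]
```

View pics/g10.png

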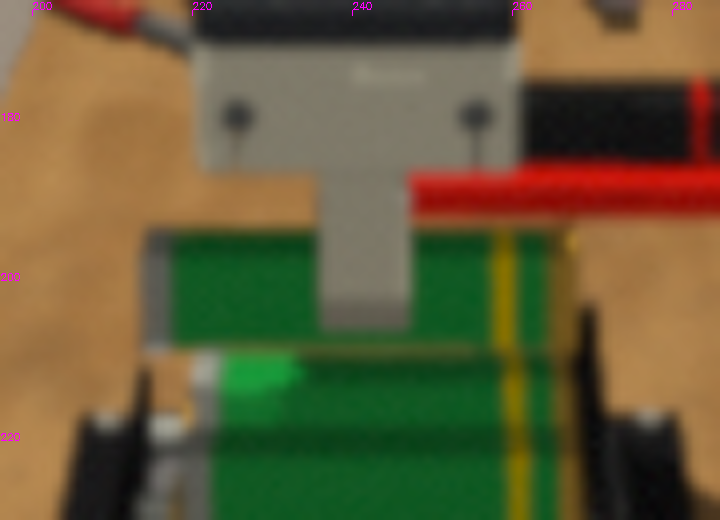

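jog_arm([
  {"fingers":1,"xyz":[0,-0.09,1.4],"angular":[0,-0.349,0]},
  {"fingers":1,"xyz":[0,-0.09,1.4],"angular":[0,-0.349,0]},
  {"fingers":1,"xyz":[0,-0.09,1.4],"angular":[0,-0.349,0]},
  {"fingers":1,"xyz":[0,-0.09,3],"angular":[0,-0.349,0]},
  {"fingers":1,"xyz":[0,-0.09,4.5],"angular":[0,-0.349,0]},
  {"fingers":1,"xyz":[0,-0.09,5.5],"angular":[0,-0.349,0]},
  {"fingers":1,"xyz":[0,-0.09,5.5],"angular":[0,-0.349,0]},
  {"fingers":1,"xyz":[0,-0.09,5.5],"angular":[0,-0.349,0]},
])

```text
clock: 34.1
position: [0.5188, 0.0032, 0.06]
ee_rot: [-0.041, 2.792, 0.007]
force: [-0.3, 0.6, -1.2]
width: 0.278
```

```bash
python3 low.py 56 25.2 -53.8
```

```text
34.1 [-0.3  0.6 -1.2] [ -1.3 -54.6  60. ] 25.610358419911712 [ 0.29  0.46 -0.53  2.28  1.25  0.29  0.26]
xyz [0.08, 0.08, 0.05] ang [-0.0, 0.0, -0.0]
xyz [0.2, 0.08, 0.38] ang [-0.0, 0.0, -0.0]
xyz [0.5, 0.08, 0.32] ang [-0.0, 0.0, -0.0]
xyz [0.78, 0.08, 0.22] ang [-0.0, 0.0, -0.0]
xyz [1.07, 0.08, 0.12] ang [-0.0, 0.0, -0.0]
from pushed:
xyz [-0.15, -0.0, 0.48] ang [0.0, 0.087, 0.0]
xyz [-0.2, 0.0, 0.96] ang [-0.0, 0.175, 0.0]
xyz [-0.22, -0.0, 1.45] ang [-0.0, 0.262, -0.0]
xyz [-0.19, 0.0, 1.95] ang [0.0, 0.349, 0.0]
xyz [-0.17, 0.0, 1.99] ang [0.0, 0.349, 0.0]
```

jog_arm([
  {"fingers":1,"xyz":[0.2,0.08,0.38],"angular":[0,0,0]},
  {"fingers":1,"xyz":[0.2,0.08,0.38],"angular":[0,0,0]},
  {"fingers":1,"xyz":[0.5,0.08,0.32],"angular":[0,0,0]},
  {"fingers":1,"xyz":[0.78,0.08,0.22],"angular":[0,0,0]},
  {"fingers":1,"xyz":[1.07,0.08,0.12],"angular":[0,0,0]},
  {"fingers":1,"xyz":[1.07,0.08,0.12],"angular":[0,0,0]},
  {"fingers":1,"xyz":[1.07,0.08,0.12],"angular":[0,0,0]},
])

```text
clock: 34.98
position: [0.5097, 0.0036, 0.0558]
ee_rot: [-0.041, 2.79, 0.008]
force: [6.0, -0.4, 0.9]
width: 0.279
```

Run:
```python
from h import *
o=arm.observe(); p=t2w(o['position']); print(o['clock'],o['force'].round(1),p.round(1),o['width']*92)
print('cmd',t2w(cpf((56,25.2),20,-59,y=-53.8)[0]).round(1))
```

```text
34.975 [ 6.  -0.4  0.9] [-10.4 -53.9  55.8] 25.65837509668476
cmd [-11.  -53.8  55.2]
```

Like the last one; push 1 mm further while levelling.

jog_arm([
  {"fingers":1,"xyz":[0.07,0,0.06],"angular":[0,0.02,0]},
  {"fingers":1,"xyz":[0.02,0,0.26],"angular":[0,0.05,0]},
  {"fingers":1,"xyz":[-0.03,0,0.46],"angular":[0,0.087,0]},
  {"fingers":1,"xyz":[-0.06,0,0.7],"angular":[0,0.131,0]},
  {"fingers":1,"xyz":[-0.08,0,0.94],"angular":[0,0.175,0]},
  {"fingers":1,"xyz":[-0.1,0,1.18],"angular":[0,0.218,0]},
  {"fingers":1,"xyz":[-0.1,0,1.43],"angular":[0,0.262,0]},
  {"fingers":1,"xyz":[-0.09,0,1.68],"angular":[0,0.305,0]},
  {"fingers":1,"xyz":[-0.08,0,1.93],"angular":[0,0.349,0]},
  {"fingers":1,"xyz":[-0.08,0,1.96],"angular":[0,0.349,0]},
  {"fingers":1,"xyz":[-0.08,0,1.96],"angular":[0,0.349,0]},
])

```text
clock: 36.35
position: [0.5178, 0.0041, 0.0373]
ee_rot: [-0.046, 3.138, 0.002]
force: [6.5, -0.1, 0.3]
width: 0.278
```

Run:
```python
from h import *
o=arm.observe(); p=t2w(o['position']); print(o['clock'],o['force'].round(1),p.round(1),o['width']*92,o['ee_rot'])
im=imaging.get_image('side'); hsv=cv2.cvtColor(im,cv2.COLOR_RGB2HSV)
# brass-side yellow band of the held cell: rows & green bottom left/right
m=cv2.inRange(hsv,(40,120,30),(80,255,255))
for c in range(222,264,4): 
    r=np.where(m[215:262,c])[0]; print(c,215+r.max() if len(r) else None,end=' ')
```

```text
36.35 [ 6.5 -0.1  0.3] [ -2.3 -53.7  37.3] 25.61547906386993 [-4.55943530e-02  3.13777979e+00  2.09302939e-03]
222 243 226 243 230 242 234 242 238 None 242 None 246 242 250 242 254 242 258 227 262 243
```

jog_arm([
  {"fingers":1,"xyz":[-0.25,0,0.04],"angular":[0,0,0]},
  {"fingers":1,"xyz":[-0.5,0,0.04],"angular":[0,0,0]},
  {"fingers":1,"xyz":[-0.55,0,0.04],"angular":[0,0,0]},
  {"fingers":0.15,"xyz":[-0.55,0,0.04],"angular":[0,0,0]},
  {"fingers":0.15,"xyz":[-0.55,0,0.04],"angular":[0,0,0]},
  {"fingers":0.15,"xyz":[-0.55,0,0],"angular":[0,0,0]},
  {"fingers":0.15,"xyz":[-0.55,0,-3],"angular":[0,0,0]},
  {"fingers":0.15,"xyz":[-0.55,0,-8],"angular":[0,0,0]},
  {"fingers":0.15,"xyz":[-0.55,0,-14],"angular":[0,0,0]},
  {"fingers":0,"xyz":[-0.55,10,-16],"angular":[0,0,0]},
  {"fingers":0,"xyz":[-0.55,20,-16],"angular":[0,0,0]},
  {"fingers":0,"xyz":[-0.55,20,-16],"angular":[0,0,0]},
])

```text
clock: 37.9
position: [0.5157, 0.191, 0.1962]
ee_rot: [-0.044, 3.141, -0.0]
force: [1.4, 1.1, -0.3]
width: 0.496
```

Run:
```python
from h import *
o=arm.observe(); print(o['clock'],o['force'].round(1),o['position'])
im=imaging.get_image('top'); im2=imaging.get_image('side')
crop('top',380,180,500,290,4.6,'a.png',im);crop('side',180,190,310,265,4,'b.png',im2);crop('top',235,195,355,295,2.1,'c.png',im)
a=cv2.imread('pics/a.png');b=cv2.imread('pics/b.png');c=cv2.imread('pics/c.png');H=np.zeros((600,800,3),np.uint8);H[:a.shape[0],:a.shape[1]]=a[:,:552]
b=cv2.resize(b,(248,143));H[:143,552:]=b;H[150:150+c.shape[0],552:552+min(248,c.shape[1])]=c[:,:248];cv2.imwrite('pics/g11.png',H)
```

```text
37.9 [ 1.4  1.1 -0.3] [0.51571848 0.19100682 0.19621745]
```

View pics/g11.png

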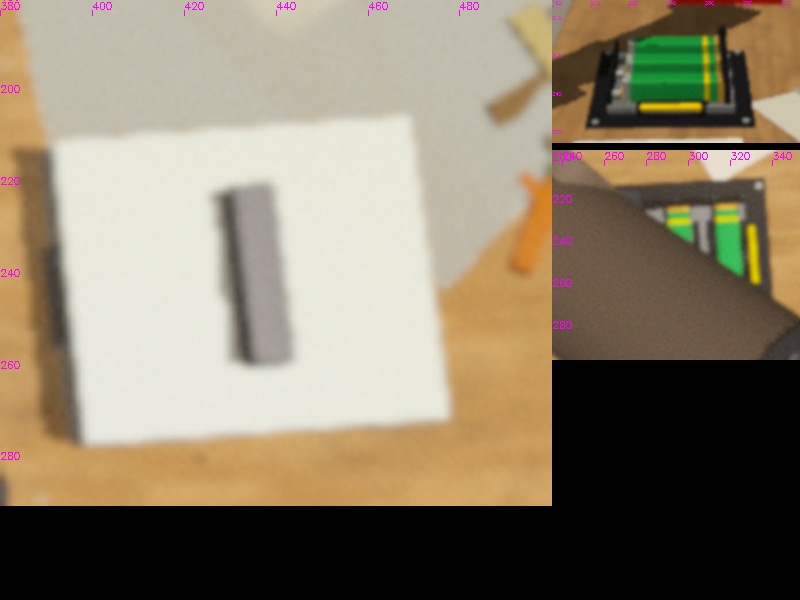

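Run:
```python
from h import *
plan([([.521,-.2588,.15],down(.03-np.pi))])
```

```text
xyz [1.09, -45.77, 4.47] ang [0.006, 0.001, 0.01]
```

jog_arm([
  {"fingers":0,"xyz":[1.1,-45.77,0],"angular":[0,0,0]},
  {"fingers":0,"xyz":[1.1,-45.77,0],"angular":[0,0,0]},
  {"fingers":0,"xyz":[1.1,-45.77,0],"angular":[0,0,0]},
  {"fingers":0,"xyz":[1.1,-45.77,0],"angular":[0,0,0]},
  {"fingers":0,"xyz":[1.1,-45.77,0],"angular":[0,0,0]},
  {"fingers":0,"xyz":[1.1,-45.77,0],"angular":[0,0,0]},
  {"fingers":0,"xyz":[1.1,-45.77,0],"angular":[0,0,0]},
  {"fingers":0,"xyz":[1.1,-45.77,4.5],"angular":[0,0,0]},
  {"fingers":0,"xyz":[1.1,-45.77,4.5],"angular":[0,0,0]},
  {"fingers":0,"xyz":[1.1,-45.77,4.5],"angular":[0,0,0]},
  {"fingers":0,"xyz":[1.1,-45.77,4.5],"angular":[0,0,0]},
  {"fingers":0,"xyz":[1.1,-45.77,4.5],"angular":[0,0,0]},
])

```text
clock: 39.5
position: [0.5189, -0.2669, 0.1521]
ee_rot: [-0.049, 3.14, -0.001]
force: [-0.1, -0.4, -0.5]
width: 0.501
```

Run:
```python
from h import *
o=arm.observe(); print(o['clock'],o['force'].round(1),o['position'],o['joints'].round(2))
plan([([.521,-.2588,.073],down(.03-np.pi))])
im=imaging.get_image('side'); cv2.imwrite('pics/_s2.png',im[:,:,::-1])
# ridge in side view vs. prediction
M=R.from_euler('z',.03)
P=M.apply([[a,-.011,.077] for a in(-.045,.045)])+[.521,-.2588,0]; print(w2p(P,'side').round(1))
g=cv2.cvtColor(im,cv2.COLOR_RGB2GRAY); r=int(w2p(P,'side')[0,1])+6; print(r,g[r,195:275].tolist())
```

```text
39.5 [-0.1 -0.4 -0.5] [ 0.51891378 -0.2669427   0.15212801] [ 0.98  0.62 -0.89  1.74  0.55  1.05  1.5 ]
xyz [-0.22, 0.81, 7.91] ang [-0.001, 0.001, 0.001]
[[206.2 280.1]
 [265.  279.3]]
286 [223, 223, 223, 223, 223, 223, 223, 223, 223, 218, 182, 124, 86, 79, 78, 79, 78, 79, 74, 57, 39, 51, 72, 79, 78, 72, 69, 69, 68, 67, 68, 64, 48, 34, 43, 62, 67, 68, 70, 68, 69, 68, 69, 67, 64, 49, 33, 43, 61, 67, 69, 68, 68, 69, 68, 68, 69, 63, 48, 34, 44, 62, 67, 67, 67, 68, 68, 68, 71, 90, 99, 100, 99, 99, 100, 99, 100, 100, 136, 201]
```

jog_arm([
  {"fingers":0,"xyz":[-0.12,0.81,1],"angular":[0,0,0]},
  {"fingers":0,"xyz":[-0.12,0.81,3],"angular":[0,0,0]},
  {"fingers":0,"xyz":[-0.12,0.81,6],"angular":[0,0,0]},
  {"fingers":0,"xyz":[-0.12,0.81,7.6],"angular":[0,0,0]},
  {"fingers":0,"xyz":[-0.12,0.81,7.9],"angular":[0,0,0]},
  {"fingers":0,"xyz":[-0.12,0.81,7.9],"angular":[0,0,0]},
  {"fingers":1,"xyz":[-0.12,0.81,7.9],"angular":[0,0,0]},
  {"fingers":1,"xyz":[-0.12,0.81,7.9],"angular":[0,0,0]},
  {"fingers":1,"xyz":[-0.12,0.81,7.9],"angular":[0,0,0]},
  {"fingers":1,"xyz":[-0.12,0.81,7.9],"angular":[0,0,0]},
  {"fingers":1,"xyz":[-0.12,0.81,7.9],"angular":[0,0,0]},
])

```text
clock: 40.92
position: [0.5193, -0.26, 0.0722]
ee_rot: [-0.046, 3.141, -0.0]
force: [-1.8, -0.4, 5.6]
width: 0.24
```

Run:
```python
from h import *
o=arm.observe(); print(o['clock'],o['force'].round(1),o['position'],o['width']*92)
plan([(tray([0,0,170])[0],down(TYAW-np.pi))])
```

```text
40.925 [-1.8 -0.4  5.6] [ 0.51927994 -0.25998978  0.07223025] 22.12271089470343
xyz [-0.85, 31.77, -9.78] ang [-0.0, 0.0, -0.0]
```

jog_arm([
  {"fingers":1,"xyz":[0,0,-2],"angular":[0,0,0]},
  {"fingers":1,"xyz":[0,0,-5],"angular":[0,0,0]},
  {"fingers":1,"xyz":[0,0,-9],"angular":[0,0,0]},
  {"fingers":1,"xyz":[0,4,-9.8],"angular":[0,0,0]},
  {"fingers":1,"xyz":[-0.4,9,-9.8],"angular":[0,0,0]},
  {"fingers":1,"xyz":[-0.85,14,-9.8],"angular":[0,0,0]},
  {"fingers":1,"xyz":[-0.85,19,-9.8],"angular":[0,0,0]},
  {"fingers":1,"xyz":[-0.85,24,-9.8],"angular":[0,0,0]},
  {"fingers":1,"xyz":[-0.85,28,-9.8],"angular":[0,0,0]},
  {"fingers":1,"xyz":[-0.85,31.77,-9.8],"angular":[0,0,0]},
  {"fingers":1,"xyz":[-0.85,31.77,-9.8],"angular":[0,0,0]},
  {"fingers":1,"xyz":[-0.85,31.77,-9.8],"angular":[0,0,0]},
])

```text
clock: 42.42
position: [0.5183, 0.0576, 0.1703]
ee_rot: [0.046, -3.141, 0.001]
force: [-0.4, -1.1, -2.6]
width: 0.233
```

Run:
```python
from h import *
o=arm.observe(); print(o['clock'],o['force'].round(1),o['position'],t2w(o['position']).round(1),o['width']*92)
plan([(tray([0,0.2,170])[0],down(TYAW-np.pi))])
p=o['position']; M=R.from_rotvec(o['ee_rot'])*R.from_euler('x',np.pi)
im=imaging.get_image('side'); cv2.imwrite('pics/_s3.png',im[:,:,::-1]); g=cv2.cvtColor(im,cv2.COLOR_RGB2GRAY)
Y=R.from_euler('z',TYAW)
P=Y.apply([[a,-.0915,z] for a in(-.077,.077) for z in(0,.053)])+[p[0],p[1],p[2]-.0722]; u=w2p(P,'side'); print(u.round(1).tolist())
print('ridge',w2p(Y.apply([[a,-.011,.077] for a in(-.045,.045)])+[p[0],p[1],p[2]-.0722],'side').round(1).tolist())
r=int(u[:,1].mean()-3)
print(r,g[r,int(u[0,0])-6:int(u[0,0])+8].tolist(),int(u[0,0])-6,g[r,int(u[2,0])-6:int(u[2,0])+8].tolist(),int(u[2,0])-6)
for c in (int(u[0,0])+8,int(u[2,0])-8): rr=int(u[0,1]); print('col',c,rr-6,g[rr-6:rr+6,c].tolist())
```

```text
42.425 [-0.4 -1.1 -2.6] [0.51826121 0.05761065 0.17034635] [ -0.2  -0.2 170.3] 21.423198034184196
xyz [-0.02, 0.04, 0.03] ang [-0.0, -0.0, 0.0]
[[202.4, 210.1], [201.3, 184.3], [281.2, 209.6], [281.6, 184.1]]
ridge [[220.1, 160.5], [264.0, 160.4]]
194 [133, 133, 134, 133, 132, 129, 128, 135, 148, 151, 154, 152, 152, 152] 196 [152, 152, 153, 152, 155, 154, 145, 132, 125, 126, 129, 132, 134, 135] 275
col 210 204 [128, 126, 125, 124, 125, 125, 126, 127, 128, 129, 131, 132]
col 273 204 [127, 129, 131, 132, 127, 97, 79, 66, 61, 59, 58, 56]
```

jog_arm([
  {"fingers":1,"xyz":[0.04,0.04,1],"angular":[0,0,0]},
  {"fingers":1,"xyz":[0.04,0.04,3],"angular":[0,0,0]},
  {"fingers":1,"xyz":[0.04,0.04,4.5],"angular":[0,0,0]},
  {"fingers":1,"xyz":[0.04,0.04,6],"angular":[0,0,0]},
  {"fingers":1,"xyz":[0.04,0.04,7],"angular":[0,0,0]},
  {"fingers":1,"xyz":[0.04,0.04,7.6],"angular":[0,0,0]},
  {"fingers":1,"xyz":[0.04,0.04,7.6],"angular":[0,0,0]},
  {"fingers":1,"xyz":[0.04,0.04,7.6],"angular":[0,0,0]},
])

```text
clock: 43.48
position: [0.5182, 0.0585, 0.0943]
ee_rot: [-0.046, 3.141, 0.001]
force: [0.3, 0.1, -2.3]
width: 0.234
```

Run:
```python
from h import *
o=arm.observe(); print(o['clock'],o['force'].round(1),o['ft_torque'].round(2),t2w(o['position']).round(1),o['width']*92)
crop('side',170,130,310,260,4.6,'g12.png')
```

```text
43.475 [ 0.3  0.1 -2.3] [ 0.07 -0.13  0.05] [-0.2  0.8 94.3] 21.534339729376597
```

jog_arm([
  {"fingers":1,"xyz":[0.04,-0.04,0.3],"angular":[0,0,0]},
  {"fingers":1,"xyz":[0.04,-0.04,0.6],"angular":[0,0,0]},
  {"fingers":1,"xyz":[0.04,-0.04,0.8],"angular":[0,0,0]},
  {"fingers":1,"xyz":[0.04,-0.04,0.8],"angular":[0,0,0]},
  {"fingers":1,"xyz":[0.04,-0.04,0.8],"angular":[0,0,0]},
])

```text
clock: 44.15
position: [0.5179, 0.058, 0.0862]
ee_rot: [-0.046, 3.141, 0.001]
force: [-0.1, 0.4, 2.9]
width: 0.236
```

jog_arm([
  {"fingers":1,"xyz":[0,0,0.2],"angular":[0,0,0]},
  {"fingers":1,"xyz":[0,0,0.4],"angular":[0,0,0]},
  {"fingers":1,"xyz":[0,0,0.6],"angular":[0,0,0]},
  {"fingers":1,"xyz":[0,0,0.8],"angular":[0,0,0]},
  {"fingers":1,"xyz":[0,0,0.9],"angular":[0,0,0]},
  {"fingers":1,"xyz":[0,0,1.0],"angular":[0,0,0]},
  {"fingers":1,"xyz":[0,0,1.0],"angular":[0,0,0]},
])

```text
clock: 45.02
position: [0.5173, 0.058, 0.0762]
ee_rot: [0.046, -3.141, 0.0]
force: [-2.9, -1.2, 3.4]
width: 0.234
```

jog_arm([
  {"fingers":1,"xyz":[0,0,0.15],"angular":[0,0,0]},
  {"fingers":1,"xyz":[0,0,0.3],"angular":[0,0,0]},
  {"fingers":1,"xyz":[0,0,0.3],"angular":[0,0,0]},
])

```text
clock: 45.4
position: [0.5173, 0.058, 0.076]
ee_rot: [-0.046, 3.14, -0.004]
force: [-16.2, -7.0, 47.0]
width: 0.237
```

jog_arm([
  {"fingers":1,"xyz":[0,0,-0.3],"angular":[0,0,0]},
  {"fingers":1,"xyz":[0,0,-0.32],"angular":[0,0,0]},
  {"fingers":0,"xyz":[0,0,-0.32],"angular":[0,0,0]},
  {"fingers":0,"xyz":[0,0,-0.32],"angular":[0,0,0]},
  {"fingers":0,"xyz":[0,0,-0.32],"angular":[0,0,0]},
  {"fingers":0,"xyz":[0,0,-3],"angular":[0,0,0]},
  {"fingers":0,"xyz":[0,0,-8],"angular":[0,0,0]},
  {"fingers":0,"xyz":[0,-10,-16],"angular":[0,0,0]},
  {"fingers":0,"xyz":[0,-20,-16],"angular":[0,0,0]},
  {"fingers":0,"xyz":[0,-30,-16],"angular":[0,0,0]},
  {"fingers":0,"xyz":[0,-30,-16],"angular":[0,0,0]},
  {"fingers":0,"xyz":[0,-30,-16],"angular":[0,0,0]},
])

```text
clock: 46.9
position: [0.5259, -0.2392, 0.2326]
ee_rot: [-0.046, 3.141, 0.0]
force: [0.5, -0.1, -0.2]
width: 0.5
```

Run:
```python
from h import *
o=arm.observe(); print(o['clock'],o['force'].round(1),o['position'])
im=imaging.get_image('side'); t=imaging.get_image('top')
crop('side',180,170,310,260,6,'a.png',im);crop('top',125,120,365,300,1.5,'b.png',t)
a=cv2.imread('pics/a.png');b=cv2.imread('pics/b.png')
H=np.zeros((600,800,3),np.uint8);a=cv2.resize(a,(430,298));b=cv2.resize(b,(370,278));H[:298,:430]=a;H[:278,430:]=b
c=cv2.resize(t[195:300,235:365,::-1],(364,294),interpolation=cv2.INTER_CUBIC);H[302:596,:364]=c
cv2.imwrite('pics/g13.png',H)
Y=R.from_euler('z',TYAW)
for oz in(.004,.015): print(oz,w2p(Y.apply([[a,-.0915,oz+z] for a in(-.077,.077) for z in(0,.053)])+[TX,TY,0],'side').round(1).tolist(), w2p(Y.apply([[a,b,oz+.053] for a in(-.077,.077) for b in(-.0915,.0915)])+[TX,TY,0],'top').round(1).tolist())
g=cv2.cvtColor(im,cv2.COLOR_RGB2GRAY)
for c in(215,245,272): print(c,[int(v) for v in g[200:256,c]])
```

```text
46.9 [ 0.5 -0.1 -0.2] [ 0.52589839 -0.23923285  0.2326039 ]
0.004 [[204.5, 253.3], [203.4, 229.3], [280.5, 252.4], [281.0, 228.6]] [[338.8, 276.3], [258.3, 280.8], [334.0, 209.5], [255.3, 213.8]]
0.015 [[204.2, 248.4], [203.2, 224.2], [280.6, 247.6], [281.0, 223.6]] [[339.3, 276.2], [258.0, 280.7], [334.5, 208.8], [255.0, 213.1]]
215 [220, 219, 219, 219, 219, 219, 220, 219, 220, 220, 219, 220, 219, 219, 219, 219, 219, 219, 220, 219, 219, 219, 220, 220, 220, 220, 219, 219, 219, 212, 182, 152, 150, 154, 154, 154, 155, 153, 153, 153, 152, 153, 152, 151, 147, 131, 97, 74, 62, 48, 26, 15, 15, 21, 28, 30]
245 [164, 123, 117, 119, 103, 84, 77, 76, 76, 75, 74, 76, 115, 185, 214, 220, 220, 219, 220, 219, 220, 220, 219, 219, 219, 219, 219, 219, 217, 197, 168, 154, 152, 143, 108, 82, 78, 78, 77, 78, 78, 78, 78, 77, 77, 78, 79, 79, 79, 79, 85, 94, 76, 44, 29, 33]
272 [219, 220, 220, 220, 219, 219, 219, 219, 220, 219, 219, 219, 220, 220, 220, 219, 220, 219, 219, 219, 220, 219, 220, 220, 219, 220, 219, 220, 219, 188, 155, 150, 153, 154, 153, 154, 153, 155, 153, 152, 151, 152, 151, 153, 149, 112, 75, 66, 62, 42, 22, 17, 21, 23, 26, 36]
```

View pics/g13.png

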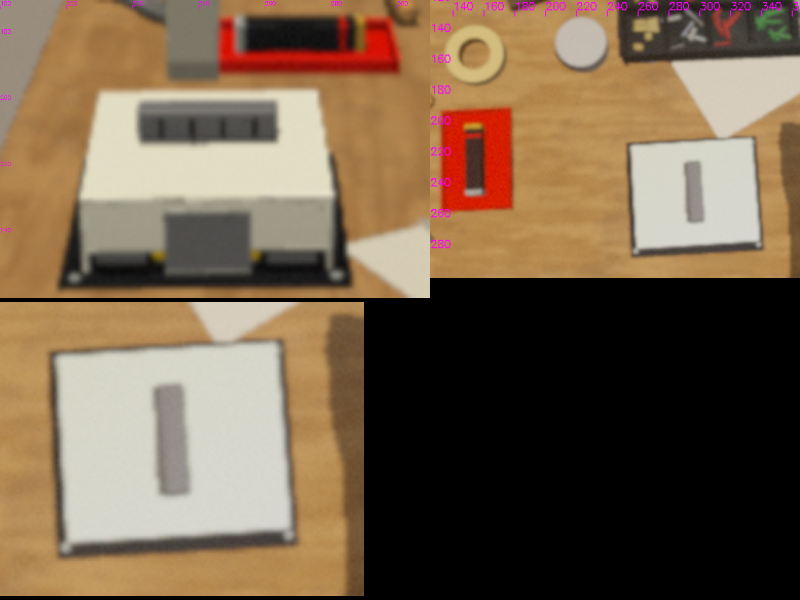

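Run:
```python
from h import *
g=cv2.cvtColor(imaging.get_image('side'),cv2.COLOR_RGB2GRAY); Y=R.from_euler('z',TYAW)
for oz in(.004,.009,.015): print(oz,w2p(Y.apply([[a,.0915,oz+.053] for a in(-.05,.06)])+[TX,TY,0],'side').round(1).tolist())
for c in(214,218,272): print(c,[int(v) for v in g[188:206,c]])
```

```text
0.004 [[221.8, 197.1], [269.1, 196.9]]
0.009 [[221.8, 195.1], [269.1, 194.9]]
0.015 [[221.7, 192.7], [269.2, 192.4]]
214 [127, 128, 128, 128, 124, 124, 125, 127, 138, 171, 204, 218, 220, 220, 220, 219, 219, 219]
218 [134, 136, 133, 129, 126, 124, 124, 125, 136, 169, 204, 218, 219, 220, 220, 220, 219, 220]
272 [65, 55, 51, 71, 102, 121, 126, 126, 147, 194, 217, 219, 220, 220, 220, 220, 220, 220]
```

Back edge at row ≈197, matching the fully-home height on that side too.

```bash
python3 -c "
from cell import job; print(job.sign_off())"
```

```text
the job is handed in; nothing more can be done
None
```

The job is done and handed in at about 47 s of robot time, with the gripper clear of everything. No verdict was reported.

- **Spent cell:** one black cell was in the tray, in bay 1. I worked it out from under the rail, and it lies flat in the red scrap tray.
- **Green cells:** all three are loaded, one per bay, steel end to the spring. After loading, the pictures showed all three level with the brass ends under the rail.
- **Knocked cell:** my first grasp of the second green cell closed on nothing, because the cell had been knocked aside to the bench edge. I found it again and loaded it.
- **Cover:** it went down from resting height and came to a hard stop at the fully home height. In the side view its front edge is within about 1 pixel of the predicted home row and its back edge matches. The clip arm facing the camera lies over its rim; I could not see the far clip arm.
- **Tin:** it was not touched.

My last test press on the cover, after it was already home, read 47 N upward and about 16 N sideways at the wrist. It acted through the fingers on the grip ridge, well under the 120 N wrist limit, but harder than the 10 to 15 N needed.

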